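# Sort the handful left on the workshop bench

## Robot

A 6-joint arm with a two-finger parallel gripper is mounted at the origin on the work surface. World frame = base frame: x ahead of the robot, y to its left, z up, the work surface at z = 0. Lengths are in mm, angles in rad, forces in N, time in s.
With the tool pointing down it reaches from about 250 to 725 mm from the base axis. Payload 4 kg.
Tool frame: the origin (TCP) lies at the very end of the fingers, on their centre line; the grasp point (between the pads) lies 19 mm behind it; z points along the fingers, y is the direction in which the jaws open and shut (so a half turn about z gives the same grasp; the last joint's range is limited). The gripper opens to 85 mm and grips with 20 to 120 N. Pads are 22 mm wide; open, the fingers measure 114 mm over their backs; the gripper's body (76 mm by 85 mm) begins 54 mm behind the grasp point. The pads swing forward as they close: fully open they stand 13 mm farther back than shut.
Start: joints at [1.158, 0.241, 0.005, 1.335, 0, 1.571], TCP at [200.586, 458.001, 231.306] pointing down, gripper open.
Joint ranges: [-2.72, 2.72], [-1.05, 1.87], [-1.09, 1.28], [-1.99, 2.15], [-1.42, 1.44], [-3.14, 3.14]. Speed limits (rad/s): [2.79, 2.79, 3.14, 3.14, 3.14, 3.14].

## Interface

Orientations are given as a rotation vector (axis times angle).
In Python, from plant import ctrl gives the robot as it stands. The module is installed in compiled form; this text tells all that it offers.
- The arm moves only by the tool servo_tool, never from a script. Its argument "deltas" is a list of rows, each an object of numbers: "fingers": the opening, from 0 (shut) to 1 (fully open); "tx", "ty", "tz": the shift along the tool's x, y, z scaled (see below); "twist": the turn about the tool's z scaled (see below). In form: [{"fingers": .., "tx": .., "ty": .., "tz": .., "twist": ..}, ...]. A call has 1 to 12 rows; each row is the pose to reach, as a shift and turn from the pose commanded when the call began, along the tool's axes at that moment, turning the shorter way round; what a row does not reach only later rows make up. The controller multiplies each number of a shift by 0.15 m and each number of a turn by pi rad. A row lasts 1/8 s, in which the tool goes at most 62.5 mm and 10.7 degrees, less where a joint would pass 70% of its speed; a pose out of reach is approached as far as the arm can. A call with a number of a shift or a turn outside -1 to 1 is refused whole. A call with a gripper value outside its range is refused whole. The fingers move at their own pace and stop on an object; "force" is the grip in N (left out, the last holds). Time passes only in rows, so rows that repeat a pose let the fingers close. It gives the time, the measured TCP pose, the force and the opening at its end, in the units of the state.
- ctrl.state(): the state, without advancing time (a new reading comes with each control period).
- ctrl.snapshot(name): name is "scene" or "top" or "wrist"; returns the picture (480x640x3 uint8, red, green, blue); there is no depth.
- ctrl.camera_model(name): a dict with "fx", "fy", "cx", "cy" (pixels), "eye" and "orientation" of the camera in the world. Camera axes: x right, y down, z forward; pixel columns grow to the right and rows downward; lengths in mm; the calibration is good to about 2 mm. A picture is of the moment at which its call begins: read the wrist's pose just before it. camera_model takes no time and is no camera call; for the wrist camera it gives the pose at the moment of the call.
- ctrl.hand_in(): hands the job in, once; it reports no verdict.
The state is a dict: "t": time; "qpos": joint angles; "dq": joint speeds; "joint_efforts": joint torques, N m; "position": TCP position; "ee_rot": TCP orientation; "ft_force": force on the tool from outside, world axes, zero at the start; "torque": the same for the moment, N m; "finger_gap": finger opening in mm.
Only numpy, scipy, OpenCV 4.12 (cv2) and the standard library are available. Lean on these libraries where they do the work, as an engineer would, in place of code of your own. Each camera call takes 0.05 s, during which the arm holds its last target.

## Task

Sort the mixed handful on the bench: lay the three tools lengthwise in the shallow steel tray, one to a bay in their order of use starting from the red bay - blue scriber, then steel punch, then orange screwdriver - and put the steel pipe coupling in the yellow bin and the round wood offcut in the white drawer box. Set each thing down inside its place rather than dropping it, and leave the small green tin and the paint can where they stand.

Things in the scene. Friction and masses are not known exactly. Their poses are not given: they have to be found in the camera images.
- scriber_mid (a point): Scriber lying on the bench: square blue plastic handle 16 mm wide and high, thin steel needle; 135 mm long in all. The point is the middle of its length, on its centre line 8 mm above its underside; x runs along the tool towards the needle, z up. The handle reaches from 67 mm behind the point (-x) to 22 mm ahead of it (+x), so the tool can be gripped across at the point. 60 g, balances on the handle.
- punch_mid (a point): Centre punch lying on the bench: bare bright steel all over with one dark band, square body 14 mm wide and high, short blunt nose; 120 mm long in all. The point is the middle of its length, on its centre line 7 mm above its underside; x runs along the tool towards the nose, z up. The square body reaches from 60 mm behind the point to 35 mm ahead. 150 g.
- driver_mid (a point): Screwdriver lying on the bench: square orange plastic handle 24 mm wide and high, steel shaft; 140 mm long in all. The point is the middle of its length, on its centre line 12 mm above its underside; x runs along the tool towards the tip, z up. The handle reaches from 70 mm behind the point to 25 mm ahead. 110 g.
- coupling_mid (a point): Steel pipe coupling, a plain dark steel tube standing on end: 48 mm outer diameter, 34 mm bore, 40 mm high, 250 g. The point is its centre, half-way up; its z axis points up.
- offcut_mid (a point): Round wood offcut standing on end: a cylinder with dark bark-brown side and pale end, 32 mm in diameter, 50 mm high, 30 g. The point is its centre, half-way up; its z axis points up.
- tray: Fixed shallow steel tray, 232 (x) by 176 (y) mm, any yaw. Origin: centre of underside, z up. Floor 4 mm up. Bay centres at x = -74 (red floor, first), 0 (black, second), +74 mm (black, third), y = 0; tools lie along y, either way round. Bays 168 mm long; ribs at x = -35, +35 with tops 8 mm above the underside; end walls at x = -114, +114 6 mm high, long walls at y = -86, +86 12 mm high, 4 mm thick.
- bin: Fixed yellow plastic open bin, 130 by 130 mm and 45 mm high, walls and floor 4 mm thick, on a 6 mm dark wooden board beside the white drawer box, across the bench from the tray. The origin is the centre of its underside; its z axis points up.
- drawer: Fixed white open drawer box with a small dark handle on one side, 130 by 130 mm and 45 mm high, walls and floor 4 mm thick, on the same board as the yellow bin; either may be the nearer to the robot. The origin is the centre of its underside; its z axis points up.
- tin: Bystander: small closed green tin, 44 mm in diameter and 35 mm high, standing among the far loose things, 90 g. The origin is the centre of its underside; its z axis points up. Leave it where it stands.
- paint: Bystander: small closed paint can with a white band, 52 mm in diameter and 75 mm high, 200 g, standing among the far loose things. The origin is the centre of its underside; its z axis points up. Leave it where it stands.
There are look-alikes about, which are no part of the job. There is more than one size of the part that bears punch_mid; the job needs the smallest.

How it is judged:
By the outcome, as a careful person would: the job done as asked, in the order asked, and still so for the second after the job is handed in, with the robot touching nothing.
It also fails if it takes over 115 s, if anything falls off the work surface, if the arm or the gripper's body presses on something with over 40 N, if the wrist force passes 120 N, or if a joint passes its speed limit or range.

## Working session

There is one attempt and no reset: what is moved stays moved. The work goes in short steps, Python scripts to look and compute and a tool call to move; the robot and the scene stay as the last step left them, time stands still between calls to the robot, and variables do not carry over. Pictures are saved under pics/ and viewed, and the job is handed in when it is done.

Besides the shell and the picture viewer there is one more tool, called after ">>>" by a JSON object that holds its "api" and its "payload". servo_tool: Moves the arm, as the interface text tells. Shifts and turns lie within -1 to 1; 1 stands for 0.15 m of shift or pi rad of turn. Its arguments: {"type":"object","properties":{"deltas":{"type":"array"},"force":{"type":"number"}},"required":["deltas"]}

```bash
mkdir -p pics; ls; python3 - <<'E'
from plant import ctrl
import cv2
for n in ("scene","top","wrist"):
    m=ctrl.camera_model(n); print(n,m)
    cv2.imwrite(f"pics/{n}0.png",ctrl.snapshot(n)[:,:,::-1])
s=ctrl.state(); print(s)
E
```

```text
pics
scene {'fx': 443.98043750928707, 'fy': 443.98043750928707, 'cx': 320.7172532235192, 'cy': 237.29195497232072, 'eye': array([1182.45911017, -298.64177102,  642.94496751]), 'orientation': array([-1.95449859, -1.23040402,  0.6131504 ])}
top {'fx': 540.2600689944163, 'fy': 540.2600689944163, 'cx': 311.191111417077, 'cy': 238.83313502777253, 'eye': array([ 379.47669885,   -7.18586835, 1099.73782342]), 'orientation': array([-2.18735524,  2.1367432 , -0.10930895])}
wrist {'fx': 344.6691441480326, 'fy': 344.6691441480326, 'cx': 315.4791089000278, 'cy': 236.1609256697911, 'eye': array([134.77393603, 486.8920791 , 373.46812058]), 'orientation': array([2.42454836, 1.5836872 , 0.22464056])}
{'t': 0.15, 'qpos': array([1.15797249e+00, 2.41258474e-01, 4.03736257e-03, 1.33519232e+00,
       3.82819130e-05, 1.57080290e+00]), 'dq': array([-8.51420454e-05, -2.96949995e-03,  4.09442997e-03, -5.31200664e-04,
        1.41670733e-03, -1.92787475e-04]), 'joint_efforts': array([ 1.24376660e-03, -3.72633505e+01,  2.52638537e+01,  1.23251067e-02,
        8.52089556e-05,  1.23194928e-05]), 'position': array([200.39774403, 457.56577931, 230.60959675]), 'ee_rot': array([-6.43801592e-01, -3.07454064e+00,  2.47360166e-03]), 'ft_force': array([ 0.12851321, -0.27589215, -0.28500334]), 'torque': array([ 0.00308995, -0.00538199, -0.03652287]), 'finger_gap': 85.4652911343604}
```

View pics/top0.png

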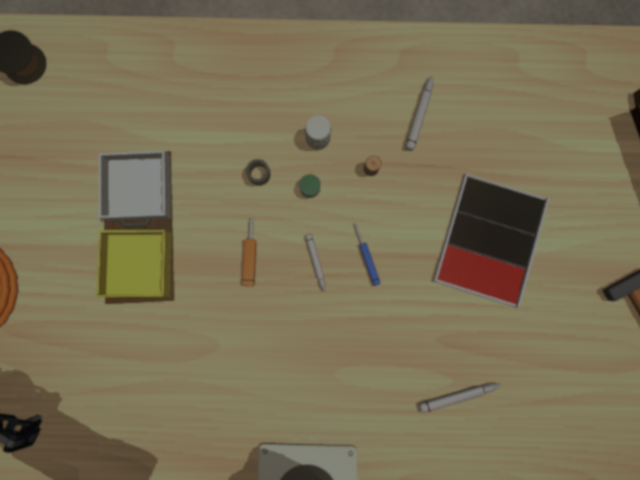

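View pics/scene0.png

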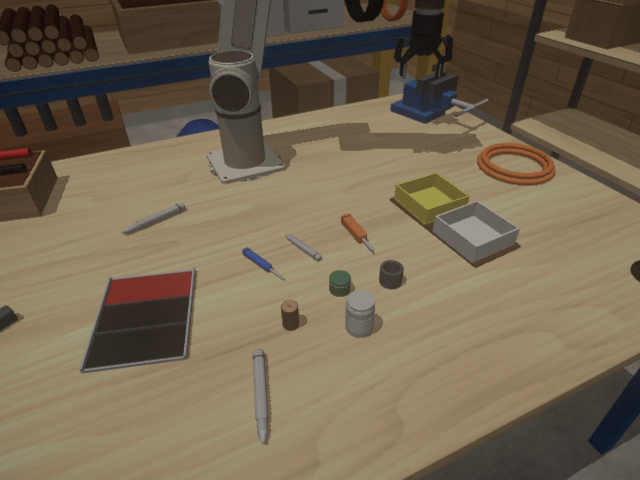

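View pics/wrist0.png

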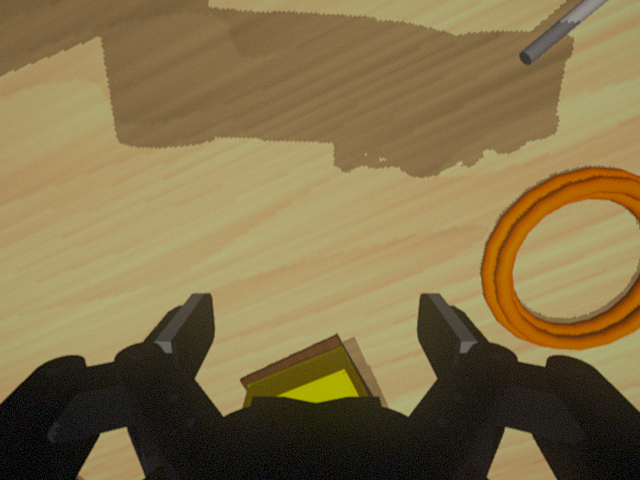

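```bash
cat > h.py <<'E'
import numpy as np, cv2
from scipy.spatial.transform import Rotation as R
from plant import ctrl
def cast(m,px,z):
    px=np.atleast_2d(np.asarray(px,float))
    d=np.c_[(px[:,0]-m['cx'])/m['fx'],(px[:,1]-m['cy'])/m['fy'],np.ones(len(px))]
    d=R.from_rotvec(m['orientation']).apply(d); e=m['eye']
    return e+d*((z-e[2])/d[:,2])[:,None]
def proj(m,P):
    p=R.from_rotvec(m['orientation']).inv().apply(np.atleast_2d(P)-m['eye'])
    return np.c_[m['fx']*p[:,0]/p[:,2]+m['cx'],m['fy']*p[:,1]/p[:,2]+m['cy']]
E
python3 - <<'E'
from h import *
im=cv2.imread('pics/top0.png'); 
m=ctrl.camera_model('top')
print(cast(m,[[0,0],[639,0],[0,479],[639,479]],0).round())
c=im[50:310,210:560]; cv2.imwrite('pics/c1.png',cv2.resize(c,None,fx=2.25,fy=2.25,interpolation=cv2.INTER_CUBIC))
c=im[130:320,80:300]; cv2.imwrite('pics/c2.png',cv2.resize(c,None,fx=3,fy=3,interpolation=cv2.INTER_CUBIC))
E
```

```text
[[1002.  686.    0.]
 [1030. -688.    0.]
 [  12.  601.    0.]
 [  44. -647.    0.]]
```

View pics/c1.png

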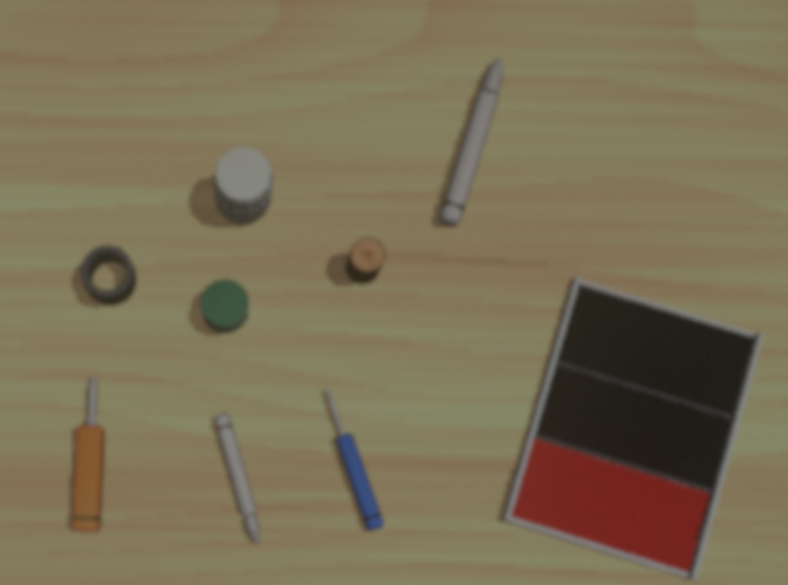

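View pics/c2.png

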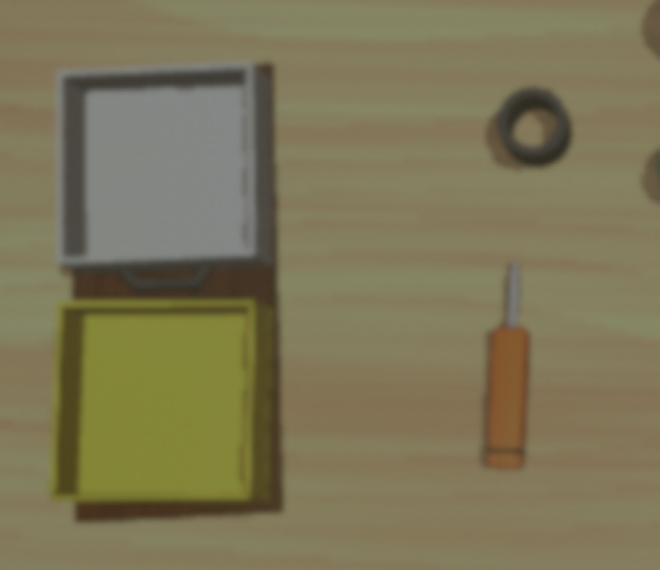

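```bash
cat > meas.py <<'E'
from h import *
m=ctrl.camera_model('top')
im=cv2.imread('pics/top0.png'); S=4
big=cv2.resize(im,None,fx=S,fy=S,interpolation=cv2.INTER_CUBIC)
hsv=cv2.cvtColor(big,cv2.COLOR_BGR2HSV); H,Sa,V=cv2.split(hsv)
def blobs(mask,amin=100):
    mask=mask.astype(np.uint8)*255
    cs,_=cv2.findContours(mask,cv2.RETR_EXTERNAL,cv2.CHAIN_APPROX_NONE)
    return [c for c in cs if cv2.contourArea(c)>amin*S*S]
def topx(c): return (c.reshape(-1,2)+.5)/S-.5
def rectinfo(name,c,z):
    w=cast(m,topx(c),z)[:,:2].astype(np.float32)
    r=cv2.minAreaRect(w); b=cv2.boxPoints(r)
    e1=b[1]-b[0]; e2=b[2]-b[1]
    L,W=(e1,e2) if np.linalg.norm(e1)>np.linalg.norm(e2) else (e2,e1)
    a=np.degrees(np.arctan2(L[1],L[0]))
    px=topx(c).mean(0)
    print(name,'px',px.round(),'ctr',np.round(r[0],1),'LxW',np.linalg.norm(L).round(1),np.linalg.norm(W).round(1),'ang',a.round(1))
    return r,a
for n,mk,z in [('blue',(H>105)&(H<130)&(Sa>110),12),('orange',(H>5)&(H<16)&(Sa>135)&(V>90),18),('red',((H<5)|(H>175))&(Sa>150)&(V>60),4),('yellow',(H>26)&(H<34)&(Sa>170)&(V>100),10),('green',(H>50)&(H<95)&(Sa>80),35),('grey',(Sa<60)&(V>75),10),('black',(V<45),4)]:
    for c in blobs(mk,60): rectinfo(n,c,z)
E
python3 meas.py
```

```text
blue px [369. 264.] ctr [ 450.2 -116.1] LxW 84.3 11.7 ang 19.9
orange px [  6. 287.] ctr [387.6 606. ] LxW 154.9 35.1 ang 4.9
orange px [249. 266.] ctr [447.6 126.7] LxW 92.7 24.4 ang -0.5
red px [482. 274.] ctr [ 435.7 -343.8] LxW 162.0 71.3 ang 73.7
grey px [307. 460.] ctr [63.8 -1.2] LxW 194.1 68.3 ang -88.5
grey px [458. 397.] ctr [ 192.9 -296.7] LxW 166.3 21.4 ang -72.9
grey px [316. 261.] ctr [451.6  -8.5] LxW 120.4 16.3 ang 16.6
grey px [368. 256.] ctr [ 470.9 -109.5] LxW 136.5 20.1 ang 20.2
grey px [251. 228.] ctr [518.4 125.5] LxW 43.7 10.2 ang -1.2
grey px [498. 241.] ctr [ 499.4 -383.5] LxW 237.0 223.8 ang -16.4
grey px [135. 184.] ctr [603.6 370.5] LxW 150.9 140.3 ang -85.8
grey px [319. 130.] ctr [729.6  -8.7] LxW 61.1 54.6 ang 61.9
grey px [420. 113.] ctr [ 768.6 -218.9] LxW 167.0 21.0 ang -16.6
grey px [323.   9.] ctr [982.9  -1.2] LxW 1363.6 56.4 ang -88.8
black px [301. 475.] ctr [39.1 12.5] LxW 71.0 23.4 ang -88.5
black px [ 17. 432.] ctr [100.3 569.9] LxW 82.9 71.4 ang 88.1
black px [620. 284.] ctr [ 418.9 -629.8] LxW 87.1 26.5 ang -60.1
black px [492. 239.] ctr [ 506.9 -365.5] LxW 161.9 66.6 ang 73.8
black px [502. 206.] ctr [ 575.9 -385.7] LxW 161.9 71.3 ang 73.8
black px [637. 112.] ctr [ 779.7 -666.3] LxW 97.1 18.7 ang -2.4
black px [19. 57.] ctr [874.3 626.1] LxW 117.0 95.1 ang 4.9
```

```bash
cat >> meas.py <<'E'
print('---')
for n,cr,o,s,z in [('yel',[(62,300),(52,497),(252,500),(256,302)],(80,130),3,51),('wht',[(57,72),(58,268),(257,262),(255,65)],(80,130),3,51),('coup',[(107,275)],(210,50),2.25,40),('offc',[(367,256)],(210,50),2.25,50),('tin',[(224.5,305)],(210,50),2.25,35),('paint',[(243,174)],(210,50),2.25,75)]:
    P=cast(m,np.array(cr)/s+o,z)[:,:2]; print(n,P.round(1).tolist(),P.mean(0).round(1)); 
    if len(P)>1: print(np.linalg.norm(P-np.roll(P,-1,0),axis=1).round(1))
g=cv2.resize(cv2.imread('pics/scene0.png'),None,fx=1,fy=1)
ms=ctrl.camera_model('scene')
Pt={'scr':(471.5,-108.5,8),'pun':(451.6,-8.5,7),'drv':(470,126.5,12),'trayc':(506.2,-365,4),'red':(435.2,-344.3,4),'third':(577.2,-385.7,4)}
for k,(x,y,z) in Pt.items(): print(k,proj(ms,[x,y,z]).round(1))
s=ctrl.state(); print(R.from_rotvec(s['ee_rot']).as_matrix().round(3))
E
python3 meas.py | sed -n '/---/,$p'; python3 - <<'E'
import sys;sys.path.insert(0,'.')
import cv2
im=cv2.imread('pics/scene0.png')[200:350,220:420]
cv2.imwrite('pics/s1.png',cv2.resize(im,None,fx=4,fy=4,interpolation=cv2.INTER_CUBIC))
E
```

```text
---
yel [[501.4, 415.0], [373.3, 413.0], [374.5, 283.7], [503.0, 288.0]] [438.  349.9]
[128.1 129.3 128.6 127.1]
wht [[653.6, 428.4], [522.4, 419.0], [529.4, 288.7], [661.3, 297.0]] [591.7 358.3]
[131.6 130.5 132.2 131.6]
coup [[626.3, 112.5]] [626.3 112.5]
offc [[646.1, -117.3]] [ 646.1 -117.3]
tin [[602.5, 7.4]] [602.5   7.4]
paint [[710.0, -6.4]] [710.   -6.4]
scr [[263.2 262.6]]
pun [[301.9 245. ]]
drv [[357.9 231.8]]
trayc [[143.4 313.5]]
red [[148.9 286.9]]
third [[137. 344.]]
[[-0.916  0.401 -0.001]
 [ 0.401  0.916 -0.001]
 [ 0.    -0.002 -1.   ]]
```

View pics/s1.png

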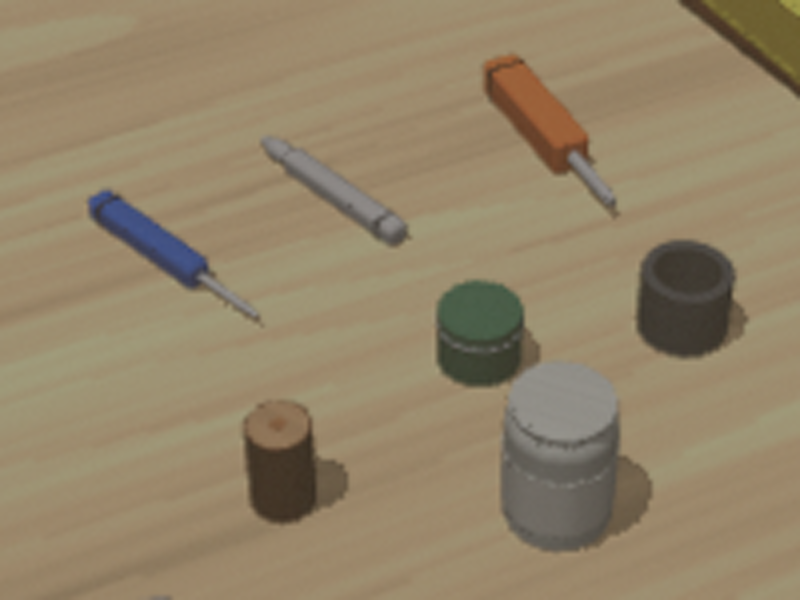

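The punch candidates in the top view are (316,262) at 120 mm long, and (420,113) and (460,397) at about 167 mm each. The small one at (316,262) fits the description, and the enlarged crop confirms it. The first bay is red, at (482,274). First move: travel towards the scriber.

>>> {"api": "servo_tool", "payload": {"deltas": [{"tx": -1, "ty": -0.86, "tz": 0, "twist": 0, "fingers": 0.5}, {"tx": -1, "ty": -0.86, "tz": 0, "twist": 0, "fingers": 0.5}, {"tx": -1, "ty": -0.86, "tz": 0, "twist": 0, "fingers": 0.5}, {"tx": -1, "ty": -0.86, "tz": 0, "twist": 0, "fingers": 0.5}], "force": 40}}

```text
t: 0.65
position: [286.9, 276.6, 231.2]
ee_rot: [-0.652, -3.073, 0.001]
ft_force: [-0.1, 0.4, -0.3]
finger_gap: 42.5
```

```bash
cat > go.py <<'E'
import sys
from h import *
# go.py x y z yaw_deg : shift/twist from the measured pose, in tool axes and move units
x,y,z,yaw=map(float,sys.argv[1:5]); s=ctrl.state()
M=R.from_rotvec(s['ee_rot']).as_matrix(); d=M.T@(np.array([x,y,z])-s['position'])/150
cy=np.degrees(np.arctan2(M[1,1],M[0,1])); dy=(yaw-cy+180)%360-180
print('t',round(s['t'],2),'pos',s['position'].round(1),'yaw',cy.round(1),'gap',round(s['finger_gap'],1),'F',s['ft_force'].round(1),'q',s['qpos'].round(2))
print('tx ty tz',d.round(3),'twist',round(-dy/180,4),'yawerr',round(dy,1))
E
python3 go.py 471.5 -108.5 120 110
```

```text
t 0.65 pos [286.9 276.6 231.2] yaw 66.1 gap 42.5 F [-0.1  0.4 -0.3] q [ 0.77  0.04 -0.23  1.3  -0.    1.19]
tx ty tz [-2.167 -1.846  0.743] twist -0.2441 yawerr 43.9
```

>>> {"api": "servo_tool", "payload": {"deltas": [{"tx": -1, "ty": -0.92, "tz": 0.3, "twist": -0.1}, {"tx": -1, "ty": -0.92, "tz": 0.3, "twist": -0.1}, {"tx": -1, "ty": -0.92, "tz": 0.3, "twist": -0.1}, {"tx": -1, "ty": -0.92, "tz": 0.3, "twist": -0.1}]}}

```text
invalid input
```

```bash
python3 go.py 471.5 -108.5 120 110
```

```text
t 0.65 pos [286.9 276.6 231.2] yaw 66.1 gap 42.5 F [-0.1  0.4 -0.3] q [ 0.77  0.04 -0.23  1.3  -0.    1.19]
tx ty tz [-2.167 -1.846  0.743] twist -0.2441 yawerr 43.9
```

All keys are required.

>>> {"api": "servo_tool", "payload": {"deltas": [{"tx": -1, "ty": -0.92, "tz": 0.3, "twist": -0.1, "fingers": 0.5}, {"tx": -1, "ty": -0.92, "tz": 0.3, "twist": -0.1, "fingers": 0.5}, {"tx": -1, "ty": -0.92, "tz": 0.3, "twist": -0.1, "fingers": 0.5}, {"tx": -1, "ty": -0.92, "tz": 0.3, "twist": -0.1, "fingers": 0.5}]}}

```text
t: 1.15
position: [368.7, 91.7, 185.7]
ee_rot: [-0.155, -3.138, -0.0]
ft_force: [0.3, 0.5, 0.2]
finger_gap: 43.0
```

```bash
python3 go.py 471.5 -108.5 120 110
```

```text
t 1.15 pos [368.7  91.7 185.7] yaw 84.3 gap 43.0 F [0.3 0.5 0.2] q [ 0.24  0.03 -0.36  1.18  0.    0.34]
tx ty tz [-0.814 -1.261  0.438] twist -0.1426 yawerr 25.7
```

>>> {"api": "servo_tool", "payload": {"deltas": [{"tx": -0.81, "ty": -1, "tz": 0.3, "twist": -0.1426, "fingers": 0.5}, {"tx": -0.81, "ty": -1, "tz": 0.3, "twist": -0.1426, "fingers": 0.5}, {"tx": -0.81, "ty": -1, "tz": 0.3, "twist": -0.1426, "fingers": 0.5}, {"tx": -0.81, "ty": -1, "tz": 0.3, "twist": -0.1426, "fingers": 0.5}]}}

```text
t: 1.65
position: [475.9, -69.9, 140.1]
ee_rot: [0.544, -3.094, -0.0]
ft_force: [-0.5, -0.2, -0.2]
finger_gap: 42.8
```

```bash
python3 go.py 471.5 -108.5 120 110; python3 - <<'E'
from h import *
m=ctrl.camera_model('wrist'); im=ctrl.snapshot('wrist'); cv2.imwrite('pics/w1.png',im[:,:,::-1])
print(proj(m,[[471.5,-108.5,8],[451.6,-8.5,7],[450.2,-116.1,8]]).round(1), m['eye'])
E
```

```text
t 1.65 pos [475.9 -69.9 140.1] yaw 110.0 gap 42.8 F [-0.5 -0.2 -0.2] q [-0.15  0.27 -0.21  1.1   0.   -0.49]
tx ty tz [ 0.115 -0.232  0.134] twist -0.0002 yawerr 0.0
[[271.1 205.3]
 [394.  223.3]
 [270.2 177.1]] [408.52936256 -93.54890051 283.13098243]
```

View pics/w1.png

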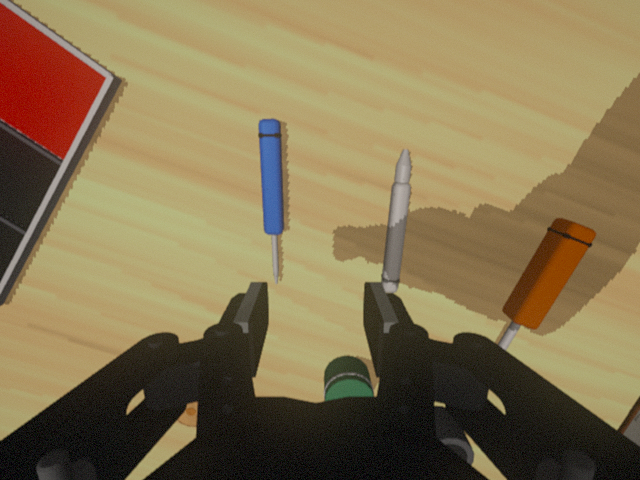

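```bash
cat > wm.py <<'E'
from h import *
def meas(im,m,mask,z):
    cs,_=cv2.findContours(mask.astype(np.uint8)*255,cv2.RETR_EXTERNAL,cv2.CHAIN_APPROX_NONE)
    c=max(cs,key=cv2.contourArea).reshape(-1,2)
    w=cast(m,c,z)[:,:2].astype(np.float32); r=cv2.minAreaRect(w); b=cv2.boxPoints(r)
    e=[b[1]-b[0],b[2]-b[1]]; e.sort(key=np.linalg.norm); L=e[1]
    return c.mean(0).round(),np.round(r[0],1),np.round([np.linalg.norm(v) for v in e],1),np.degrees(np.arctan2(L[1],L[0])).round(1)
if __name__=='__main__':
    im=cv2.imread('pics/w1.png'); m=ctrl.camera_model('wrist')
    H,S,V=cv2.split(cv2.cvtColor(cv2.medianBlur(im,3),cv2.COLOR_BGR2HSV))
    yy,xx=np.mgrid[:480,:640]
    print('blue',meas(im,m,(H>105)&(H<130)&(S>120)&(yy<300),12))
    print('orange',meas(im,m,(H>4)&(H<16)&(S>200)&(yy>200)&(xx>450),18))
    g=(S<60)&(V>75)&(xx>370)&(xx<425)&(yy>130)&(yy<282); g=cv2.morphologyEx(g.astype(np.uint8),cv2.MORPH_CLOSE,np.ones((7,7)))
    print('punch',meas(im,m,g,10))
E
python3 wm.py
```

```text
blue (array([271., 185.]), array([ 457.8, -114.9]), array([14.1, 75.3], dtype=float32), np.float32(20.2))
orange (array([550., 267.]), array([449.6, 121.6]), array([37.4, 94.5], dtype=float32), np.float32(-1.1))
punch (array([397., 218.]), array([448.6, -10.7]), array([ 14.9, 109.5], dtype=float32), np.float32(16.9))
```

>>> {"api": "servo_tool", "payload": {"deltas": [{"tx": 0.114, "ty": -0.237, "tz": 0.3, "twist": -0.0005, "fingers": 0.5}, {"tx": 0.114, "ty": -0.237, "tz": 0.6, "twist": -0.0005, "fingers": 0.5}, {"tx": 0.114, "ty": -0.237, "tz": 0.75, "twist": -0.0005, "fingers": 0.5}, {"tx": 0.114, "ty": -0.237, "tz": 0.75, "twist": -0.0005, "fingers": 0.5}]}}

```text
t: 2.2
position: [468.8, -106.2, 26.9]
ee_rot: [0.549, -3.089, -0.004]
ft_force: [-0.2, 0.6, 0.5]
finger_gap: 42.6
```

```bash
python3 go.py 472 -109 3.5 110.1
```

```text
t 2.2 pos [ 468.8 -106.2   26.9] yaw 110.2 gap 42.6 F [-0.2  0.6  0.5] q [-0.22  0.4  -0.36  0.82  0.   -0.57]
tx ty tz [-0.014 -0.025  0.156] twist 0.0003 yawerr -0.1
```

>>> {"api": "servo_tool", "payload": {"deltas": [{"tx": 0, "ty": 0, "tz": 0.14, "twist": 0, "fingers": 0.5}, {"tx": 0, "ty": 0, "tz": 0.14, "twist": 0, "fingers": 0.5}, {"tx": 0, "ty": 0, "tz": 0.14, "twist": 0, "fingers": 0.5}]}}

```text
t: 2.58
position: [471.5, -107.2, 9.1]
ee_rot: [-0.549, 3.091, -0.001]
ft_force: [-0.2, -0.2, -0.5]
finger_gap: 42.8
```

```bash
python3 go.py 472 -109 3.5 110.1
```

```text
t 2.58 pos [ 471.5 -107.2    9.1] yaw 110.1 gap 42.8 F [-0.2 -0.2 -0.5] q [-0.22  0.43 -0.37  0.77  0.   -0.58]
tx ty tz [ 0.001 -0.012  0.037] twist 0.0002 yawerr -0.0
```

>>> {"api": "servo_tool", "payload": {"deltas": [{"tx": 0, "ty": -0.012, "tz": 0.036, "twist": 0, "fingers": 0.5}, {"tx": 0, "ty": -0.012, "tz": 0.036, "twist": 0, "fingers": 0.5}, {"tx": 0, "ty": -0.012, "tz": 0.036, "twist": 0, "fingers": 0.05}, {"tx": 0, "ty": -0.012, "tz": 0.036, "twist": 0, "fingers": 0.05}, {"tx": 0, "ty": -0.012, "tz": 0.036, "twist": 0, "fingers": 0.05}, {"tx": 0, "ty": -0.012, "tz": 0.036, "twist": 0, "fingers": 0.05}]}}

```text
t: 3.32
position: [471.4, -109.2, 2.7]
ee_rot: [-0.548, 3.093, -0.0]
ft_force: [0.1, -0.5, 3.1]
finger_gap: 14.8
```

```bash
python3 go.py 472 -109 3.5 110.1
```

```text
t 3.33 pos [ 471.4 -109.2    2.7] yaw 110.1 gap 14.8 F [ 0.1 -0.5  3.1] q [-0.23  0.44 -0.38  0.75 -0.   -0.58]
tx ty tz [-0.004 -0.    -0.005] twist 0.0 yawerr -0.0
```

>>> {"api": "servo_tool", "payload": {"deltas": [{"tx": 0, "ty": 0, "tz": -0.2, "twist": 0, "fingers": 0.05}, {"tx": 0, "ty": 0, "tz": -0.5, "twist": 0, "fingers": 0.05}, {"tx": 0, "ty": 0, "tz": -0.5, "twist": 0, "fingers": 0.05}]}}

```text
t: 3.7
position: [473.9, -109.7, 80.5]
ee_rot: [-0.547, 3.087, -0.004]
ft_force: [0.6, 0.1, -0.3]
finger_gap: 14.9
```

```bash
python3 go.py 435.2 -344.3 80 163.75
```

```text
t 3.7 pos [ 473.9 -109.7   80.5] yaw 110.1 gap 14.9 F [ 0.6  0.1 -0.3] q [-0.23  0.33 -0.29  0.94 -0.   -0.58]
tx ty tz [ 0.78  -1.38   0.004] twist -0.298 yawerr 53.6
```

>>> {"api": "servo_tool", "payload": {"deltas": [{"tx": 0.5, "ty": -1, "tz": 0, "twist": -0.2, "fingers": 0.05}, {"tx": 0.5, "ty": -1, "tz": 0, "twist": -0.2, "fingers": 0.05}, {"tx": 0.5, "ty": -1, "tz": 0, "twist": -0.2, "fingers": 0.05}, {"tx": 0.5, "ty": -1, "tz": 0, "twist": -0.2, "fingers": 0.05}]}}

```text
t: 4.2
position: [451.1, -279.0, 76.1]
ee_rot: [1.475, -2.772, -0.0]
ft_force: [1.1, 0.1, -0.4]
finger_gap: 14.9
```

```bash
python3 go.py 435.2 -344.3 60 163.75
```

```text
t 4.2 pos [ 451.1 -279.    76.1] yaw 146.0 gap 14.9 F [ 1.1  0.1 -0.4] q [-0.55  0.42 -0.17  0.98 -0.   -1.53]
tx ty tz [ 0.42  -0.155  0.107] twist -0.0984 yawerr 17.7
```

>>> {"api": "servo_tool", "payload": {"deltas": [{"tx": 0.42, "ty": -0.155, "tz": 0.1, "twist": -0.0984, "fingers": 0.05}, {"tx": 0.42, "ty": -0.155, "tz": 0.1, "twist": -0.0984, "fingers": 0.05}, {"tx": 0.42, "ty": -0.155, "tz": 0.1, "twist": -0.0984, "fingers": 0.05}, {"tx": 0.42, "ty": -0.155, "tz": 0.1, "twist": -0.0984, "fingers": 0.05}]}}

```text
t: 4.7
position: [436.1, -340.1, 61.7]
ee_rot: [1.885, -2.513, -0.003]
ft_force: [-0.8, 0.2, -0.9]
finger_gap: 14.8
```

```bash
python3 go.py 435.2 -344.3 7.5 163.75; python3 - <<'E'
from h import *
m=ctrl.camera_model('wrist'); im=ctrl.snapshot('wrist'); cv2.imwrite('pics/w2.png',im[:,:,::-1])
E
```

```text
t 4.7 pos [ 436.1 -340.1   61.7] yaw 163.7 gap 14.8 F [-0.8  0.2 -0.9] q [-0.66  0.47 -0.12  0.98  0.   -1.95]
tx ty tz [ 0.029 -0.003  0.361] twist -0.0 yawerr 0.0
```

View pics/w2.png

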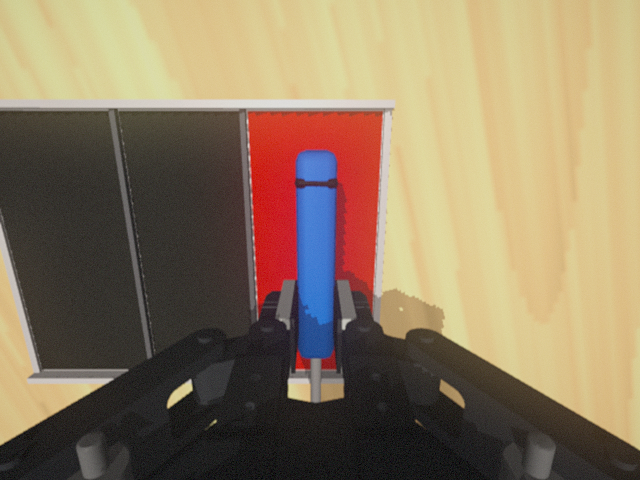

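The scriber is held straight over the red bay, aligned with its walls: handle at x≈316, bay from 250 to 383.

>>> {"api": "servo_tool", "payload": {"deltas": [{"tx": 0.025, "ty": -0.003, "tz": 0.2, "twist": 0, "fingers": 0.05}, {"tx": 0.025, "ty": -0.003, "tz": 0.3, "twist": 0, "fingers": 0.05}, {"tx": 0.025, "ty": -0.003, "tz": 0.35, "twist": 0, "fingers": 0.05}, {"tx": 0.025, "ty": -0.003, "tz": 0.35, "twist": 0, "fingers": 0.05}, {"tx": 0.025, "ty": -0.003, "tz": 0.35, "twist": 0, "fingers": 0.05}]}}

```text
t: 5.38
position: [436.4, -345.0, 10.7]
ee_rot: [-1.887, 2.512, -0.002]
ft_force: [0.3, -0.5, 0.0]
finger_gap: 15.0
```

```bash
python3 go.py 435.2 -344.3 7 163.75
```

```text
t 5.38 pos [ 436.4 -345.    10.7] yaw 163.8 gap 15.0 F [ 0.3 -0.5  0. ] q [-0.67  0.54 -0.17  0.86  0.   -1.96]
tx ty tz [-0.002  0.009  0.024] twist 0.0004 yawerr -0.1
```

>>> {"api": "servo_tool", "payload": {"deltas": [{"tx": 0, "ty": 0.006, "tz": 0.022, "twist": 0, "fingers": 0.05}, {"tx": 0, "ty": 0.006, "tz": 0.022, "twist": 0, "fingers": 0.05}, {"tx": 0, "ty": 0.006, "tz": 0.022, "twist": 0, "fingers": 0.05}]}}

```text
t: 5.75
position: [435.0, -344.6, 6.8]
ee_rot: [-1.887, 2.512, -0.0]
ft_force: [-0.4, -0.6, -1.4]
finger_gap: 15.0
```

```bash
python3 go.py 435.2 -344.3 7 163.75
```

```text
t 5.75 pos [ 435.  -344.6    6.8] yaw 163.8 gap 15.0 F [-0.4 -0.6 -1.4] q [-0.67  0.54 -0.18  0.85 -0.   -1.96]
tx ty tz [-0.002 -0.001 -0.002] twist 0.0004 yawerr -0.1
```

>>> {"api": "servo_tool", "payload": {"deltas": [{"tx": 0, "ty": 0, "tz": 0.005, "twist": 0, "fingers": 0.05}, {"tx": 0, "ty": 0, "tz": 0.005, "twist": 0, "fingers": 0.2}, {"tx": 0, "ty": 0, "tz": 0.005, "twist": 0, "fingers": 0.35}, {"tx": 0, "ty": 0, "tz": 0.005, "twist": 0, "fingers": 0.35}, {"tx": 0, "ty": 0, "tz": 0.005, "twist": 0, "fingers": 0.35}, {"tx": 0, "ty": 0, "tz": -0.2, "twist": 0, "fingers": 0.35}, {"tx": 0, "ty": 0, "tz": -0.5, "twist": 0, "fingers": 0.35}, {"tx": 0, "ty": 0, "tz": -0.6, "twist": 0, "fingers": 0.35}, {"tx": 0, "ty": 0, "tz": -0.6, "twist": 0, "fingers": 0.35}]}}

```text
t: 6.88
position: [435.6, -345.0, 97.5]
ee_rot: [-1.886, 2.511, -0.004]
ft_force: [0.3, -0.9, -0.0]
finger_gap: 30.0
```

```bash
python3 go.py 451 -9.5 80 106.8; python3 - <<'E'
from h import *
m=ctrl.camera_model('wrist'); im=ctrl.snapshot('wrist'); cv2.imwrite('pics/w3.png',im[:,:,::-1])
E
```

```text
t 6.88 pos [ 435.6 -345.    97.5] yaw 163.8 gap 30.0 F [ 0.3 -0.9 -0. ] q [-0.67  0.44 -0.07  1.06  0.   -1.96]
tx ty tz [-2.177  0.525  0.113] twist 0.3168 yawerr -57.0
```

View pics/w3.png

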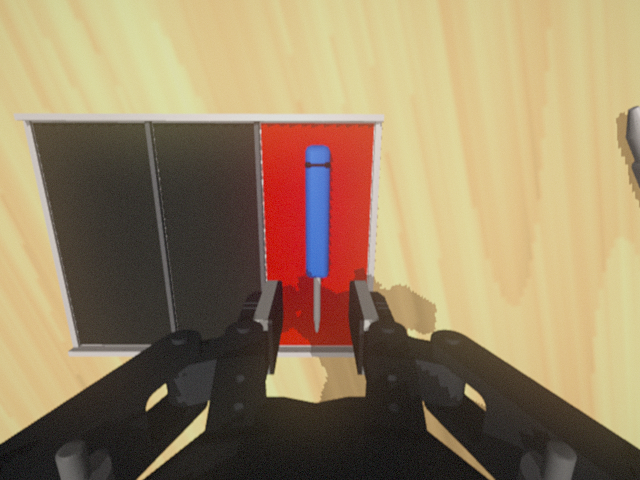

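The scriber lies inside the red bay. Next the punch.

>>> {"api": "servo_tool", "payload": {"deltas": [{"tx": -1, "ty": 0.24, "tz": -0.1, "twist": 0.15, "fingers": 0.5}, {"tx": -1, "ty": 0.24, "tz": -0.1, "twist": 0.15, "fingers": 0.5}, {"tx": -1, "ty": 0.24, "tz": -0.1, "twist": 0.15, "fingers": 0.5}]}}

```text
t: 7.3
position: [440.4, -187.6, 109.6]
ee_rot: [1.243, -2.882, -0.006]
ft_force: [0.8, -0.4, 0.3]
finger_gap: 42.5
```

```bash
python3 go.py 451 -9.5 80 106.8
```

```text
t 7.3 pos [ 440.4 -187.6  109.6] yaw 136.6 gap 42.5 F [ 0.8 -0.4  0.3] q [-0.4   0.29 -0.26  1.02  0.   -1.22]
tx ty tz [-0.912  0.763  0.2  ] twist 0.1658 yawerr -29.8
```

>>> {"api": "servo_tool", "payload": {"deltas": [{"tx": -0.9, "ty": 0.75, "tz": 0.2, "twist": 0.166, "fingers": 0.5}, {"tx": -0.9, "ty": 0.75, "tz": 0.2, "twist": 0.166, "fingers": 0.5}, {"tx": -0.9, "ty": 0.75, "tz": 0.2, "twist": 0.166, "fingers": 0.5}, {"tx": -0.9, "ty": 0.75, "tz": 0.2, "twist": 0.166, "fingers": 0.5}, {"tx": -0.9, "ty": 0.75, "tz": 0.2, "twist": 0.166, "fingers": 0.5}]}}

```text
t: 7.92
position: [450.8, -13.8, 79.7]
ee_rot: [0.467, -3.102, -0.001]
ft_force: [0.3, -0.8, -0.2]
finger_gap: 42.7
```

```bash
python3 go.py 451 -9 20 106.8;  python3 - <<'E'
from h import *
m=ctrl.camera_model('wrist'); im=ctrl.snapshot('wrist'); cv2.imwrite('pics/w4.png',im[:,:,::-1])
print(proj(m,[[451,-9,10]]))
E
```

```text
t 7.92 pos [450.8 -13.8  79.7] yaw 107.1 gap 42.7 F [ 0.3 -0.8 -0.2] q [-0.03  0.28 -0.37  0.93 -0.   -0.33]
tx ty tz [-0.012  0.03   0.398] twist 0.0019 yawerr -0.3
[[320.76298288 252.86545305]]
```

View pics/w4.png

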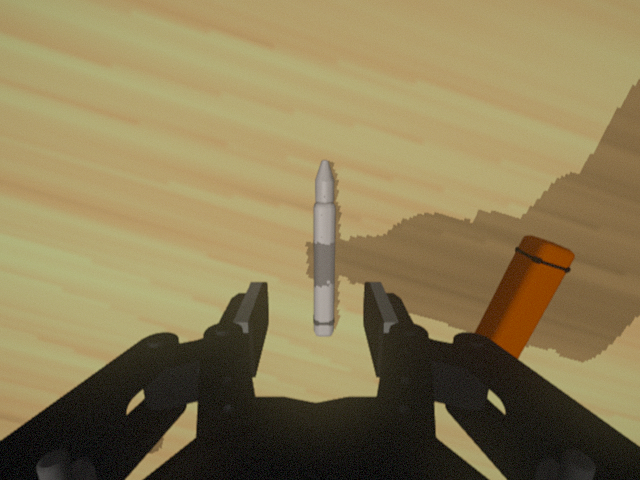

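The punch runs from nose (325,160) to tail (323,335), with its middle near row 250, as predicted. Descending.

>>> {"api": "servo_tool", "payload": {"deltas": [{"tx": -0.012, "ty": 0.022, "tz": 0.3, "twist": 0, "fingers": 0.5}, {"tx": -0.012, "ty": 0.022, "tz": 0.45, "twist": 0, "fingers": 0.5}, {"tx": -0.012, "ty": 0.022, "tz": 0.5, "twist": 0, "fingers": 0.5}, {"tx": -0.012, "ty": 0.022, "tz": 0.5, "twist": 0, "fingers": 0.5}]}}

```text
t: 8.48
position: [453.1, -12.1, 6.4]
ee_rot: [0.461, -3.107, -0.0]
ft_force: [0.2, 0.2, -0.4]
finger_gap: 42.3
```

```bash
python3 go.py 450.5 -8.3 3 106.8
```

```text
t 8.47 pos [453.1 -12.1   6.4] yaw 106.9 gap 42.3 F [ 0.2  0.2 -0.4] q [-0.03  0.39 -0.45  0.73 -0.   -0.32]
tx ty tz [0.009 0.029 0.023] twist 0.0004 yawerr -0.1
```

>>> {"api": "servo_tool", "payload": {"deltas": [{"tx": 0.009, "ty": 0.025, "tz": 0.021, "twist": 0, "fingers": 0.5}, {"tx": 0.009, "ty": 0.025, "tz": 0.021, "twist": 0, "fingers": 0.5}, {"tx": 0.009, "ty": 0.025, "tz": 0.021, "twist": 0, "fingers": 0.04}, {"tx": 0.009, "ty": 0.025, "tz": 0.021, "twist": 0, "fingers": 0.04}, {"tx": 0.009, "ty": 0.025, "tz": 0.021, "twist": 0, "fingers": 0.04}, {"tx": 0.009, "ty": 0.025, "tz": 0.021, "twist": 0, "fingers": 0.04}], "force": 50}}

```text
t: 9.22
position: [451.4, -8.0, 4.1]
ee_rot: [-0.463, 3.106, 0.0]
ft_force: [-0.3, -0.3, 5.3]
finger_gap: 12.2
```

```bash
python3 go.py 451 -9 80 106.8
```

```text
t 9.22 pos [451.4  -8.    4.1] yaw 106.9 gap 12.2 F [-0.3 -0.3  5.3] q [-0.02  0.39 -0.46  0.72  0.   -0.31]
tx ty tz [ 0.004 -0.006 -0.506] twist 0.0008 yawerr -0.1
```

>>> {"api": "servo_tool", "payload": {"deltas": [{"tx": 0, "ty": 0, "tz": -0.2, "twist": 0, "fingers": 0.04}, {"tx": 0, "ty": 0, "tz": -0.5, "twist": 0, "fingers": 0.04}, {"tx": 0, "ty": 0, "tz": -0.6, "twist": 0, "fingers": 0.04}, {"tx": 0, "ty": -1, "tz": -0.6, "twist": -0.1, "fingers": 0.04}, {"tx": 0.7, "ty": -1, "tz": -0.6, "twist": -0.15, "fingers": 0.04}, {"tx": 0.7, "ty": -1, "tz": -0.6, "twist": -0.15, "fingers": 0.04}, {"tx": 0.7, "ty": -1, "tz": -0.6, "twist": -0.15, "fingers": 0.04}]}}

```text
t: 10.1
position: [391.8, -183.9, 92.8]
ee_rot: [1.171, -2.913, -0.002]
ft_force: [0.3, -0.3, -0.5]
finger_gap: 12.6
```

```bash
python3 go.py 506.2 -365 70 163.75
```

```text
t 10.1 pos [ 391.8 -183.9   92.8] yaw 133.8 gap 12.6 F [ 0.3 -0.3 -0.5] q [-0.44  0.23 -0.4   0.95 -0.   -1.2 ]
tx ty tz [ 0.285 -1.399  0.15 ] twist -0.1663 yawerr 29.9
```

>>> {"api": "servo_tool", "payload": {"deltas": [{"tx": 0.2, "ty": -1, "tz": 0, "twist": -0.166, "fingers": 0.04}, {"tx": 0.2, "ty": -1, "tz": 0, "twist": -0.166, "fingers": 0.04}, {"tx": 0.2, "ty": -1, "tz": 0, "twist": -0.166, "fingers": 0.04}, {"tx": 0.2, "ty": -1, "tz": 0, "twist": -0.166, "fingers": 0.04}]}}

```text
t: 10.6
position: [477.1, -312.8, 92.4]
ee_rot: [1.884, -2.514, -0.0]
ft_force: [0.1, 0.7, -1.8]
finger_gap: 12.6
```

```bash
python3 go.py 506.2 -365 60 163.75
```

```text
t 10.6 pos [ 477.1 -312.8   92.4] yaw 163.7 gap 12.6 F [ 0.1  0.7 -1.8] q [-0.58  0.47 -0.03  1.06 -0.   -1.87]
tx ty tz [ 0.28  -0.284  0.216] twist -0.0003 yawerr 0.1
```

>>> {"api": "servo_tool", "payload": {"deltas": [{"tx": 0.28, "ty": -0.284, "tz": 0.21, "twist": 0, "fingers": 0.04}, {"tx": 0.28, "ty": -0.284, "tz": 0.21, "twist": 0, "fingers": 0.04}, {"tx": 0.28, "ty": -0.284, "tz": 0.21, "twist": 0, "fingers": 0.04}, {"tx": 0.28, "ty": -0.284, "tz": 0.21, "twist": 0, "fingers": 0.04}]}}

```text
t: 11.1
position: [505.7, -362.2, 63.0]
ee_rot: [-1.887, 2.511, -0.001]
ft_force: [-0.0, 0.5, -0.9]
finger_gap: 12.4
```

```bash
python3 go.py 506.2 -365 9 163.75;  python3 - <<'E'
from h import *
m=ctrl.camera_model('wrist'); im=ctrl.snapshot('wrist'); cv2.imwrite('pics/w5.png',im[:,:,::-1])
E
```

```text
t 11.1 pos [ 505.7 -362.2   63. ] yaw 163.8 gap 12.4 F [-0.   0.5 -0.9] q [-0.62  0.59  0.09  1.07  0.   -1.91]
tx ty tz [ 0.017 -0.008  0.36 ] twist 0.0005 yawerr -0.1
```

View pics/w5.png

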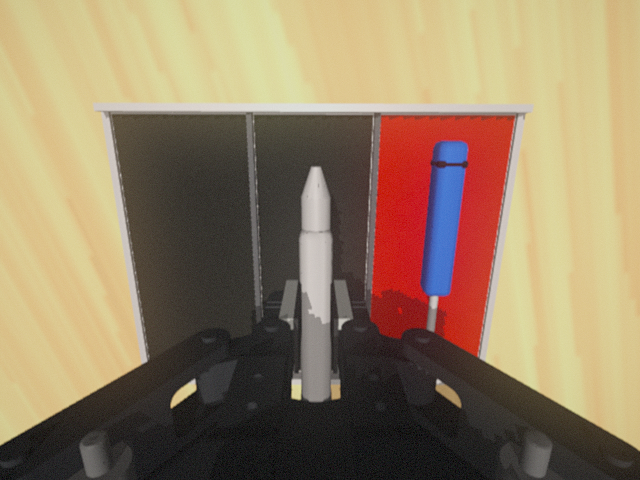

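The punch is centred between the ribs (x≈252 and 372) and aligned. Lowering.

>>> {"api": "servo_tool", "payload": {"deltas": [{"tx": 0.015, "ty": -0.005, "tz": 0.2, "twist": 0, "fingers": 0.04}, {"tx": 0.015, "ty": -0.005, "tz": 0.3, "twist": 0, "fingers": 0.04}, {"tx": 0.015, "ty": -0.005, "tz": 0.345, "twist": 0, "fingers": 0.04}, {"tx": 0.015, "ty": -0.005, "tz": 0.345, "twist": 0, "fingers": 0.04}, {"tx": 0.015, "ty": -0.005, "tz": 0.345, "twist": 0, "fingers": 0.04}, {"tx": 0.015, "ty": -0.005, "tz": 0.345, "twist": 0, "fingers": 0.04}]}}

```text
t: 11.9
position: [506.5, -366.0, 11.1]
ee_rot: [-1.886, 2.512, -0.002]
ft_force: [-0.4, -0.2, -2.6]
finger_gap: 12.5
```

```bash
python3 go.py 506.2 -365 8 163.75
```

```text
t 11.9 pos [ 506.5 -366.    11.1] yaw 163.8 gap 12.5 F [-0.4 -0.2 -2.6] q [-0.63  0.65  0.04  0.96  0.   -1.91]
tx ty tz [-0.006  0.004  0.021] twist 0.0004 yawerr -0.1
```

>>> {"api": "servo_tool", "payload": {"deltas": [{"tx": -0.003, "ty": 0, "tz": 0.02, "twist": 0, "fingers": 0.04}, {"tx": -0.003, "ty": 0, "tz": 0.02, "twist": 0, "fingers": 0.04}, {"tx": -0.003, "ty": 0, "tz": 0.02, "twist": 0, "fingers": 0.04}]}}

```text
t: 12.28
position: [506.6, -365.6, 8.2]
ee_rot: [-1.886, 2.512, -0.003]
ft_force: [-0.4, -0.6, 4.2]
finger_gap: 12.4
```

```bash
python3 go.py 506.2 -365 8 163.75
```

```text
t 12.28 pos [ 506.6 -365.6    8.2] yaw 163.8 gap 12.4 F [-0.4 -0.6  4.2] q [-0.63  0.65  0.04  0.95 -0.   -1.91]
tx ty tz [-0.003  0.004  0.001] twist 0.0004 yawerr -0.1
```

>>> {"api": "servo_tool", "payload": {"deltas": [{"tx": 0, "ty": 0, "tz": 0, "twist": 0, "fingers": 0.2}, {"tx": 0, "ty": 0, "tz": 0, "twist": 0, "fingers": 0.35}, {"tx": 0, "ty": 0, "tz": 0, "twist": 0, "fingers": 0.35}, {"tx": 0, "ty": 0, "tz": 0, "twist": 0, "fingers": 0.35}, {"tx": 0, "ty": 0, "tz": -0.2, "twist": 0, "fingers": 0.35}, {"tx": 0, "ty": 0, "tz": -0.5, "twist": 0, "fingers": 0.35}, {"tx": 0, "ty": 0, "tz": -0.7, "twist": 0, "fingers": 0.35}, {"tx": 0, "ty": 0, "tz": -0.7, "twist": 0, "fingers": 0.35}]}}

```text
t: 13.28
position: [508.0, -366.5, 115.6]
ee_rot: [-1.885, 2.51, -0.01]
ft_force: [1.6, -0.5, -0.2]
finger_gap: 30.0
```

```bash
python3 go.py 470 126.5 100 89.3;  python3 - <<'E'
from h import *
m=ctrl.camera_model('wrist'); im=ctrl.snapshot('wrist'); cv2.imwrite('pics/w6.png',im[:,:,::-1])
E
```

```text
t 13.28 pos [ 508.  -366.5  115.6] yaw 163.8 gap 30.0 F [ 1.6 -0.5 -0.2] q [-0.63  0.55  0.16  1.18 -0.   -1.91]
tx ty tz [-3.086  1.16   0.089] twist 0.414 yawerr -74.5
```

View pics/w6.png

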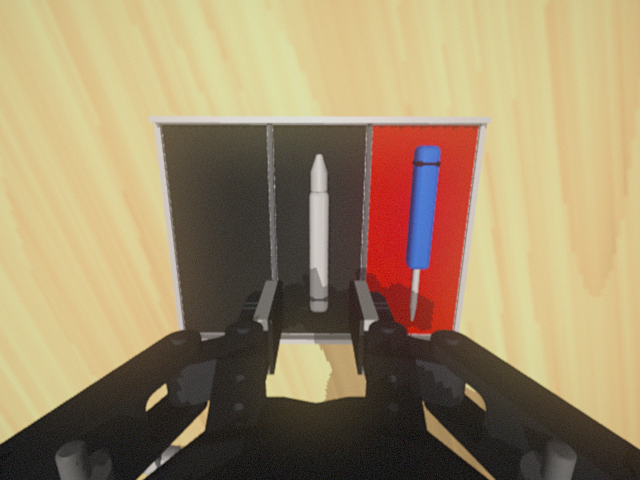

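The punch lies in the middle bay, lengthwise. Now the driver.

>>> {"api": "servo_tool", "payload": {"deltas": [{"tx": -1, "ty": 0.35, "tz": 0, "twist": 0.12, "fingers": 0.6}, {"tx": -1, "ty": 0.35, "tz": 0, "twist": 0.12, "fingers": 0.6}, {"tx": -1, "ty": 0.35, "tz": 0, "twist": 0.12, "fingers": 0.6}]}}

```text
t: 13.7
position: [495.4, -203.4, 110.1]
ee_rot: [1.382, -2.818, -0.006]
ft_force: [0.9, -0.6, 0.9]
finger_gap: 50.9
```

>>> {"api": "servo_tool", "payload": {"deltas": [{"tx": -1, "ty": 0.6, "tz": 0, "twist": 0.15, "fingers": 0.6}, {"tx": -1, "ty": 0.6, "tz": 0, "twist": 0.15, "fingers": 0.6}, {"tx": -1, "ty": 0.6, "tz": 0, "twist": 0.15, "fingers": 0.6}]}}

```text
t: 14.08
position: [517.1, -31.2, 110.5]
ee_rot: [0.677, -3.065, -0.001]
ft_force: [0.6, -1.2, -0.1]
finger_gap: 51.3
```

```bash
python3 go.py 470 126.5 90 89.3
```

```text
t 14.07 pos [517.1 -31.2 110.5] yaw 114.9 gap 51.3 F [ 0.6 -1.2 -0.1] q [-0.06  0.36 -0.15  1.06 -0.   -0.49]
tx ty tz [-0.159  1.086  0.138] twist 0.1422 yawerr -25.6
```

>>> {"api": "servo_tool", "payload": {"deltas": [{"tx": -0.14, "ty": 1, "tz": 0.138, "twist": 0.1422, "fingers": 0.6}, {"tx": -0.14, "ty": 1, "tz": 0.138, "twist": 0.1422, "fingers": 0.6}, {"tx": -0.14, "ty": 1, "tz": 0.138, "twist": 0.1422, "fingers": 0.6}, {"tx": -0.14, "ty": 1, "tz": 0.138, "twist": 0.1422, "fingers": 0.6}]}}

```text
t: 14.58
position: [470.6, 113.8, 89.4]
ee_rot: [-0.002, -3.137, 0.001]
ft_force: [0.4, -0.8, -0.1]
finger_gap: 51.6
```

```bash
python3 go.py 470 126 30 89;  python3 - <<'E'
from h import *
m=ctrl.camera_model('wrist'); im=ctrl.snapshot('wrist'); cv2.imwrite('pics/w7.png',im[:,:,::-1])
print(proj(m,[[470,126,18],[425,126.5,18]]))
E
```

```text
t 14.57 pos [470.6 113.8  89.4] yaw 89.9 gap 51.6 F [ 0.4 -0.8 -0.1] q [ 0.24  0.33 -0.27  0.98  0.    0.24]
tx ty tz [0.002 0.082 0.396] twist 0.0051 yawerr -0.9
[[332.90153189 249.25107071]
 [334.55144833 180.14437284]]
```

View pics/w7.png

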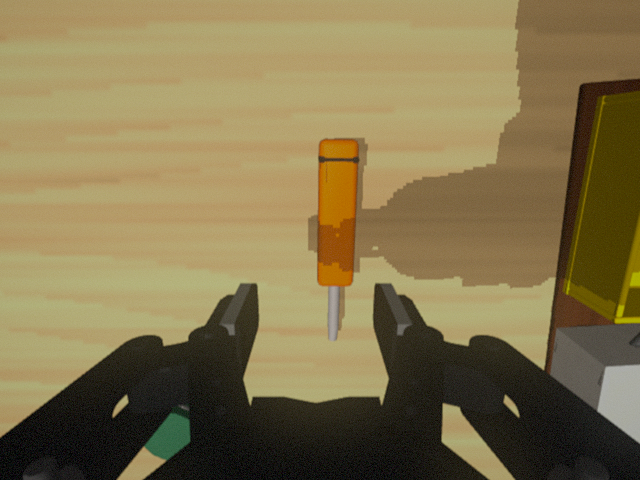

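The driver handle's centre line is about 3 px right of prediction, so I use y≈128. Descending.

>>> {"api": "servo_tool", "payload": {"deltas": [{"tx": 0, "ty": 0.092, "tz": 0.2, "twist": 0.0051, "fingers": 0.6}, {"tx": 0, "ty": 0.092, "tz": 0.4, "twist": 0.0051, "fingers": 0.6}, {"tx": 0, "ty": 0.092, "tz": 0.54, "twist": 0.0051, "fingers": 0.6}, {"tx": 0, "ty": 0.092, "tz": 0.54, "twist": 0.0051, "fingers": 0.6}, {"tx": 0, "ty": 0.092, "tz": 0.54, "twist": 0.0051, "fingers": 0.6}]}}

```text
t: 15.25
position: [474.1, 124.9, 10.9]
ee_rot: [0.037, 3.141, -0.0]
ft_force: [-0.6, 0.2, 0.4]
finger_gap: 51.1
```

```bash
python3 go.py 470 128 5 89
```

```text
t 15.25 pos [474.1 124.9  10.9] yaw 88.6 gap 51.1 F [-0.6  0.2  0.4] q [ 0.26  0.44 -0.35  0.78 -0.    0.28]
tx ty tz [0.028 0.02  0.039] twist -0.002 yawerr 0.4
```

>>> {"api": "servo_tool", "payload": {"deltas": [{"tx": 0.026, "ty": 0.02, "tz": 0.037, "twist": -0.002, "fingers": 0.6}, {"tx": 0.026, "ty": 0.02, "tz": 0.037, "twist": -0.002, "fingers": 0.6}, {"tx": 0.026, "ty": 0.02, "tz": 0.037, "twist": -0.002, "fingers": 0.15}, {"tx": 0.026, "ty": 0.02, "tz": 0.037, "twist": -0.002, "fingers": 0.15}, {"tx": 0.026, "ty": 0.02, "tz": 0.037, "twist": -0.002, "fingers": 0.15}, {"tx": 0.026, "ty": 0.02, "tz": 0.037, "twist": -0.002, "fingers": 0.15}]}}

```text
t: 16.0
position: [470.1, 128.9, 5.5]
ee_rot: [0.026, 3.14, 0.0]
ft_force: [0.0, -0.3, 5.8]
finger_gap: 23.1
```

```bash
python3 go.py 470 128 5 89
```

```text
t 16.0 pos [470.1 128.9   5.5] yaw 89.1 gap 23.1 F [ 0.  -0.3  5.8] q [ 0.27  0.44 -0.37  0.76 -0.    0.28]
tx ty tz [ 0.001 -0.006  0.004] twist 0.0004 yawerr -0.1
```

>>> {"api": "servo_tool", "payload": {"deltas": [{"tx": 0, "ty": 0, "tz": -0.2, "twist": 0, "fingers": 0.15}, {"tx": 0, "ty": 0, "tz": -0.5, "twist": 0, "fingers": 0.15}, {"tx": 0, "ty": 0, "tz": -0.7, "twist": 0, "fingers": 0.15}, {"tx": 0, "ty": -1, "tz": -0.7, "twist": -0.15, "fingers": 0.15}, {"tx": 0.1, "ty": -1, "tz": -0.7, "twist": -0.15, "fingers": 0.15}, {"tx": 0.1, "ty": -1, "tz": -0.7, "twist": -0.15, "fingers": 0.15}, {"tx": 0.1, "ty": -1, "tz": -0.7, "twist": -0.15, "fingers": 0.15}]}}

```text
t: 16.88
position: [450.9, -23.2, 109.4]
ee_rot: [0.701, -3.061, -0.0]
ft_force: [0.3, 0.1, -0.5]
finger_gap: 22.8
```

>>> {"api": "servo_tool", "payload": {"deltas": [{"tx": 0.35, "ty": -1, "tz": 0, "twist": -0.15, "fingers": 0.15}, {"tx": 0.35, "ty": -1, "tz": 0, "twist": -0.15, "fingers": 0.15}, {"tx": 0.35, "ty": -1, "tz": 0, "twist": -0.15, "fingers": 0.15}]}}

```text
t: 17.25
position: [471.5, -179.3, 109.6]
ee_rot: [-1.41, 2.807, 0.001]
ft_force: [0.4, -0.2, -1.6]
finger_gap: 22.8
```

```bash
python3 go.py 577.2 -385.7 65 163.75
```

```text
t 17.25 pos [ 471.5 -179.3  109.6] yaw 143.4 gap 22.8 F [ 0.4 -0.2 -1.6] q [-0.36  0.34 -0.2   1.04  0.   -1.3 ]
tx ty tz [ 0.684 -1.387  0.296] twist -0.1133 yawerr 20.4
```

>>> {"api": "servo_tool", "payload": {"deltas": [{"tx": 0.5, "ty": -1, "tz": 0.05, "twist": -0.1133, "fingers": 0.15}, {"tx": 0.5, "ty": -1, "tz": 0.05, "twist": -0.1133, "fingers": 0.15}, {"tx": 0.5, "ty": -1, "tz": 0.05, "twist": -0.1133, "fingers": 0.15}, {"tx": 0.5, "ty": -1, "tz": 0.05, "twist": -0.1133, "fingers": 0.15}]}}

```text
t: 17.75
position: [546.8, -330.6, 100.5]
ee_rot: [-1.875, 2.521, 0.001]
ft_force: [-0.9, 1.2, -0.5]
finger_gap: 22.6
```

```bash
python3 go.py 577.2 -385.7 65 163.75
```

```text
t 17.75 pos [ 546.8 -330.6  100.5] yaw 163.3 gap 22.6 F [-0.9  1.2 -0.5] q [-0.54  0.59  0.19  1.17  0.   -1.82]
tx ty tz [ 0.294 -0.3    0.236] twist -0.0026 yawerr 0.5
```

>>> {"api": "servo_tool", "payload": {"deltas": [{"tx": 0.28, "ty": -0.29, "tz": 0.23, "twist": -0.0005, "fingers": 0.15}, {"tx": 0.28, "ty": -0.29, "tz": 0.23, "twist": -0.0005, "fingers": 0.15}, {"tx": 0.28, "ty": -0.29, "tz": 0.23, "twist": -0.0005, "fingers": 0.15}, {"tx": 0.28, "ty": -0.29, "tz": 0.23, "twist": -0.0005, "fingers": 0.15}]}}

```text
t: 18.25
position: [576.0, -380.2, 69.7]
ee_rot: [-1.882, 2.515, -0.002]
ft_force: [-0.1, 0.2, -1.2]
finger_gap: 23.4
```

```bash
python3 go.py 577.2 -385.7 11 163.75;  python3 - <<'E'
from h import *
m=ctrl.camera_model('wrist'); im=ctrl.snapshot('wrist'); cv2.imwrite('pics/w8.png',im[:,:,::-1])
E
```

```text
t 18.25 pos [ 576.  -380.2   69.7] yaw 163.6 gap 23.4 F [-0.1  0.2 -1.2] q [-0.58  0.71  0.33  1.19  0.   -1.87]
tx ty tz [ 0.033 -0.018  0.391] twist -0.0007 yawerr 0.1
```

View pics/w8.png

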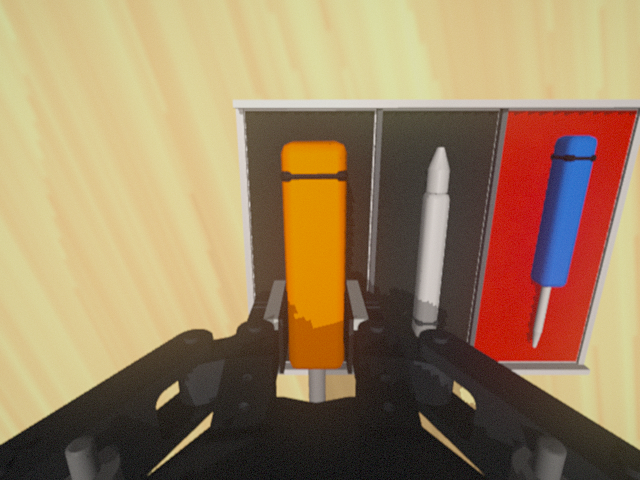

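The driver is over the third bay, centred between the wall at x≈248 and the rib at x≈372. Lowering.

>>> {"api": "servo_tool", "payload": {"deltas": [{"tx": 0.024, "ty": -0.01, "tz": 0.2, "twist": 0, "fingers": 0.15}, {"tx": 0.024, "ty": -0.01, "tz": 0.3, "twist": 0, "fingers": 0.15}, {"tx": 0.024, "ty": -0.01, "tz": 0.375, "twist": 0, "fingers": 0.15}, {"tx": 0.024, "ty": -0.01, "tz": 0.375, "twist": 0, "fingers": 0.15}, {"tx": 0.024, "ty": -0.01, "tz": 0.375, "twist": 0, "fingers": 0.15}, {"tx": 0.024, "ty": -0.01, "tz": 0.375, "twist": 0, "fingers": 0.15}]}}

```text
t: 19.05
position: [576.5, -385.8, 12.7]
ee_rot: [-1.88, 2.516, -0.003]
ft_force: [-0.7, -1.2, -1.1]
finger_gap: 22.9
```

```bash
python3 go.py 577.2 -385.7 9.3 163.75
```

```text
t 19.05 pos [ 576.5 -385.8   12.7] yaw 163.5 gap 22.9 F [-0.7 -1.2 -1.1] q [-0.59  0.77  0.28  1.08  0.   -1.87]
tx ty tz [-0.002 -0.004  0.023] twist -0.0011 yawerr 0.2
```

>>> {"api": "servo_tool", "payload": {"deltas": [{"tx": 0, "ty": 0, "tz": 0.022, "twist": 0, "fingers": 0.15}, {"tx": 0, "ty": 0, "tz": 0.022, "twist": 0, "fingers": 0.15}, {"tx": 0, "ty": 0, "tz": 0.022, "twist": 0, "fingers": 0.15}]}}

```text
t: 19.42
position: [576.6, -385.9, 9.6]
ee_rot: [-1.88, 2.516, -0.003]
ft_force: [0.2, 1.0, 5.1]
finger_gap: 22.9
```

```bash
python3 go.py 577.2 -385.7 9.3 163.75
```

```text
t 19.43 pos [ 576.6 -385.9    9.6] yaw 163.5 gap 22.9 F [0.2 1.  5.1] q [-0.59  0.77  0.28  1.07 -0.   -1.87]
tx ty tz [-0.002 -0.004  0.002] twist -0.0011 yawerr 0.2
```

Contact at 5 N: release and lift.

>>> {"api": "servo_tool", "payload": {"deltas": [{"tx": 0, "ty": 0, "tz": 0, "twist": 0, "fingers": 0.3}, {"tx": 0, "ty": 0, "tz": 0, "twist": 0, "fingers": 0.45}, {"tx": 0, "ty": 0, "tz": 0, "twist": 0, "fingers": 0.45}, {"tx": 0, "ty": 0, "tz": 0, "twist": 0, "fingers": 0.45}, {"tx": 0, "ty": 0, "tz": -0.2, "twist": 0, "fingers": 0.45}, {"tx": 0, "ty": 0, "tz": -0.5, "twist": 0, "fingers": 0.45}, {"tx": 0, "ty": 0, "tz": -0.8, "twist": 0, "fingers": 0.45}, {"tx": 0, "ty": 0, "tz": -0.8, "twist": 0, "fingers": 0.45}]}}

```text
t: 20.42
position: [578.6, -387.2, 134.2]
ee_rot: [-1.879, 2.514, -0.015]
ft_force: [-0.3, -1.2, -0.4]
finger_gap: 38.1
```

```bash
python3 go.py 626.3 112.5 130 180;  python3 - <<'E'
from h import *
m=ctrl.camera_model('wrist'); im=ctrl.snapshot('wrist'); cv2.imwrite('pics/w9.png',im[:,:,::-1])
E
```

```text
t 20.43 pos [ 578.6 -387.2  134.2] yaw 163.5 gap 38.1 F [-0.3 -1.2 -0.4] q [-0.59  0.68  0.44  1.32 -0.   -1.87]
tx ty tz [-3.285  0.639  0.011] twist -0.0914 yawerr 16.5
```

View pics/w9.png

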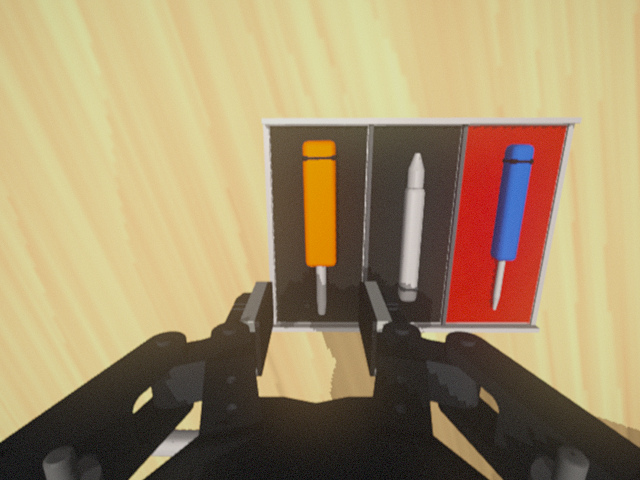

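All three tools lie in their bays. Now the coupling.

>>> {"api": "servo_tool", "payload": {"deltas": [{"tx": -1, "ty": 0.2, "tz": 0, "twist": -0.0914, "fingers": 0.95}, {"tx": -1, "ty": 0.2, "tz": 0, "twist": -0.0914, "fingers": 0.95}, {"tx": -1, "ty": 0.2, "tz": 0, "twist": -0.0914, "fingers": 0.95}]}}

```text
t: 20.85
position: [588.4, -229.3, 126.4]
ee_rot: [2.224, -2.217, -0.007]
ft_force: [0.2, 0.1, 0.7]
finger_gap: 81.3
```

>>> {"api": "servo_tool", "payload": {"deltas": [{"tx": -1, "ty": 0, "tz": 0, "twist": 0, "fingers": 0.95}, {"tx": -1, "ty": 0, "tz": 0, "twist": 0, "fingers": 0.95}, {"tx": -1, "ty": 0, "tz": 0, "twist": 0, "fingers": 0.95}]}}

```text
t: 21.22
position: [587.9, -79.4, 126.5]
ee_rot: [2.224, -2.216, -0.006]
ft_force: [0.5, 0.1, -0.2]
finger_gap: 81.0
```

```bash
python3 go.py 626.3 112.5 130 180
```

```text
t 21.23 pos [587.9 -79.4 126.5] yaw -179.8 gap 81.0 F [ 0.5  0.1 -0.2] q [-0.13  0.49  0.09  1.17  0.   -1.71]
tx ty tz [-1.278 -0.261 -0.023] twist 0.0012 yawerr -0.2
```

>>> {"api": "servo_tool", "payload": {"deltas": [{"tx": -1, "ty": -0.24, "tz": 0, "twist": 0, "fingers": 0.95}, {"tx": -1, "ty": -0.24, "tz": 0, "twist": 0, "fingers": 0.95}, {"tx": -1, "ty": -0.24, "tz": 0, "twist": 0, "fingers": 0.95}, {"tx": -1, "ty": -0.24, "tz": 0, "twist": 0, "fingers": 0.95}]}}

```text
t: 21.72
position: [624.6, 69.5, 126.2]
ee_rot: [2.224, -2.215, -0.003]
ft_force: [0.2, 0.0, 0.9]
finger_gap: 81.7
```

```bash
python3 go.py 626.3 112.5 80 180;  python3 - <<'E'
from h import *
m=ctrl.camera_model('wrist'); im=ctrl.snapshot('wrist'); cv2.imwrite('pics/w10.png',im[:,:,::-1])
print(proj(m,[[626.3,112.5,40],[602.5,7.4,35]]))
E
```

```text
t 21.73 pos [624.6  69.5 126.2] yaw -179.8 gap 81.7 F [0.2 0.  0.9] q [ 0.11  0.56  0.2   1.22  0.   -1.46]
tx ty tz [-0.286 -0.014  0.308] twist 0.0014 yawerr -0.2
[[311.80695274 296.94636448]
 [348.03057364 148.47773003]]
```

View pics/w10.png

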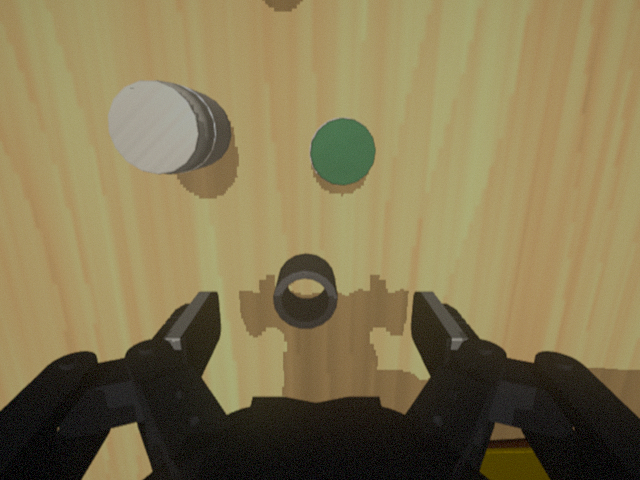

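The coupling's top ring is at (306,299), the tin at (343,152). The ring is about 6 px left of prediction, so I use x≈629, y≈113.5.

>>> {"api": "servo_tool", "payload": {"deltas": [{"tx": -0.293, "ty": -0.028, "tz": 0.1, "twist": 0, "fingers": 0.95}, {"tx": -0.293, "ty": -0.028, "tz": 0.35, "twist": 0, "fingers": 0.95}, {"tx": -0.293, "ty": -0.028, "tz": 0.35, "twist": 0, "fingers": 0.95}, {"tx": -0.293, "ty": -0.028, "tz": 0.35, "twist": 0, "fingers": 0.95}]}}

```text
t: 22.28
position: [629.8, 109.4, 76.4]
ee_rot: [2.219, -2.223, -0.0]
ft_force: [0.4, 0.4, 0.3]
finger_gap: 80.8
```

```bash
python3 go.py 629 113.5 12 180;  python3 - <<'E'
from h import *
m=ctrl.camera_model('wrist'); im=ctrl.snapshot('wrist'); cv2.imwrite('pics/w11.png',im[:,:,::-1])
print(proj(m,[[629,113.5,40]]))
E
```

```text
t 22.27 pos [629.8 109.4  76.4] yaw 179.9 gap 80.8 F [0.4 0.4 0.3] q [ 0.17  0.61  0.16  1.12 -0.   -1.4 ]
tx ty tz [-0.027  0.005  0.429] twist -0.0006 yawerr 0.1
[[315.96896429 273.7560445 ]]
```

View pics/w11.png

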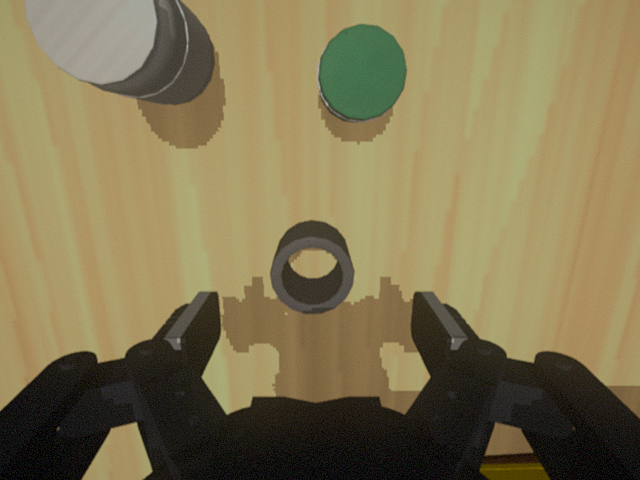

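>>> {"api": "servo_tool", "payload": {"deltas": [{"tx": -0.015, "ty": -0.003, "tz": 0.15, "twist": 0, "fingers": 0.95}, {"tx": -0.015, "ty": -0.003, "tz": 0.3, "twist": 0, "fingers": 0.95}, {"tx": -0.015, "ty": -0.003, "tz": 0.42, "twist": 0, "fingers": 0.95}, {"tx": -0.015, "ty": -0.003, "tz": 0.42, "twist": 0, "fingers": 0.95}, {"tx": -0.015, "ty": -0.003, "tz": 0.42, "twist": 0, "fingers": 0.95}]}}

```text
t: 22.95
position: [631.1, 113.1, 14.0]
ee_rot: [-2.22, 2.221, -0.002]
ft_force: [-0.3, -0.3, 0.4]
finger_gap: 80.8
```

```bash
python3 go.py 629.5 113.5 10 180
```

```text
t 22.95 pos [631.1 113.1  14. ] yaw 180.0 gap 80.8 F [-0.3 -0.3  0.4] q [ 0.18  0.67  0.1   0.99  0.   -1.39]
tx ty tz [-0.003  0.01   0.027] twist -0.0001 yawerr 0.0
```

>>> {"api": "servo_tool", "payload": {"deltas": [{"tx": 0, "ty": 0.008, "tz": 0.027, "twist": 0, "fingers": 0.95}, {"tx": 0, "ty": 0.008, "tz": 0.027, "twist": 0, "fingers": 0.7}, {"tx": 0, "ty": 0.008, "tz": 0.027, "twist": 0, "fingers": 0.4}, {"tx": 0, "ty": 0.008, "tz": 0.027, "twist": 0, "fingers": 0.4}, {"tx": 0, "ty": 0.008, "tz": 0.027, "twist": 0, "fingers": 0.4}, {"tx": 0, "ty": 0.008, "tz": 0.027, "twist": 0, "fingers": 0.4}]}}

```text
t: 23.7
position: [629.9, 113.3, 9.8]
ee_rot: [-2.22, 2.22, -0.002]
ft_force: [0.9, 0.4, 5.3]
finger_gap: 47.1
```

```bash
python3 go.py 438 349.9 100 180
```

```text
t 23.7 pos [629.9 113.3   9.8] yaw -180.0 gap 47.1 F [0.9 0.4 5.3] q [ 0.18  0.68  0.09  0.98 -0.   -1.39]
tx ty tz [-1.578  1.278 -0.603] twist 0.0 yawerr -0.0
```

>>> {"api": "servo_tool", "payload": {"deltas": [{"tx": 0, "ty": 0, "tz": -0.2, "twist": 0, "fingers": 0.4}, {"tx": 0, "ty": 0, "tz": -0.5, "twist": 0, "fingers": 0.4}, {"tx": 0, "ty": 0, "tz": -0.7, "twist": 0, "fingers": 0.4}, {"tx": 0, "ty": 0, "tz": -0.7, "twist": 0, "fingers": 0.4}, {"tx": -0.8, "ty": 0.64, "tz": -0.7, "twist": 0, "fingers": 0.4}, {"tx": -0.8, "ty": 0.64, "tz": -0.7, "twist": 0, "fingers": 0.4}, {"tx": -0.8, "ty": 0.64, "tz": -0.7, "twist": 0, "fingers": 0.4}, {"tx": -0.8, "ty": 0.64, "tz": -0.7, "twist": 0, "fingers": 0.4}]}}

```text
t: 24.7
position: [529.6, 234.3, 111.0]
ee_rot: [2.222, -2.213, -0.004]
ft_force: [0.4, -0.3, -3.2]
finger_gap: 46.9
```

```bash
python3 go.py 438 349.9 100 180
```

```text
t 24.7 pos [529.6 234.3 111. ] yaw -179.8 gap 46.9 F [ 0.4 -0.3 -3.2] q [ 0.42  0.48  0.02  1.13  0.   -1.16]
tx ty tz [-0.773  0.607  0.075] twist 0.0013 yawerr -0.2
```

>>> {"api": "servo_tool", "payload": {"deltas": [{"tx": -0.76, "ty": 0.6, "tz": 0.03, "twist": 0, "fingers": 0.4}, {"tx": -0.76, "ty": 0.6, "tz": 0.03, "twist": 0, "fingers": 0.4}, {"tx": -0.76, "ty": 0.6, "tz": 0.03, "twist": 0, "fingers": 0.4}, {"tx": -0.76, "ty": 0.6, "tz": 0.03, "twist": 0, "fingers": 0.4}]}}

```text
t: 25.2
position: [442.1, 347.1, 107.8]
ee_rot: [2.222, -2.217, 0.001]
ft_force: [-0.2, -0.4, -2.1]
finger_gap: 46.5
```

```bash
python3 go.py 438 349.9 70 180;  python3 - <<'E'
from h import *
m=ctrl.camera_model('wrist'); im=ctrl.snapshot('wrist'); cv2.imwrite('pics/w12.png',im[:,:,::-1])
im=ctrl.snapshot('top'); cv2.imwrite('pics/t2.png',cv2.resize(im[120:360,60:380,::-1],None,fx=2.5,fy=2.5))
E
```

```text
t 25.2 pos [442.1 347.1 107.8] yaw -179.9 gap 46.5 F [-0.2 -0.4 -2.1] q [ 0.67  0.44 -0.03  1.09 -0.   -0.91]
tx ty tz [-0.019  0.027  0.252] twist 0.0006 yawerr -0.1
```

View pics/w12.png

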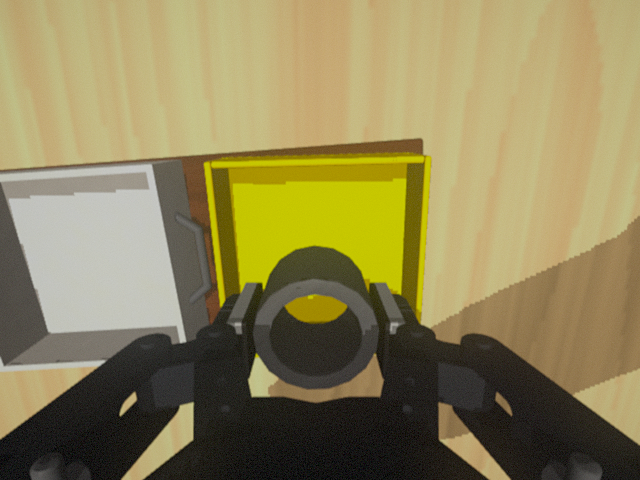

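View pics/t2.png

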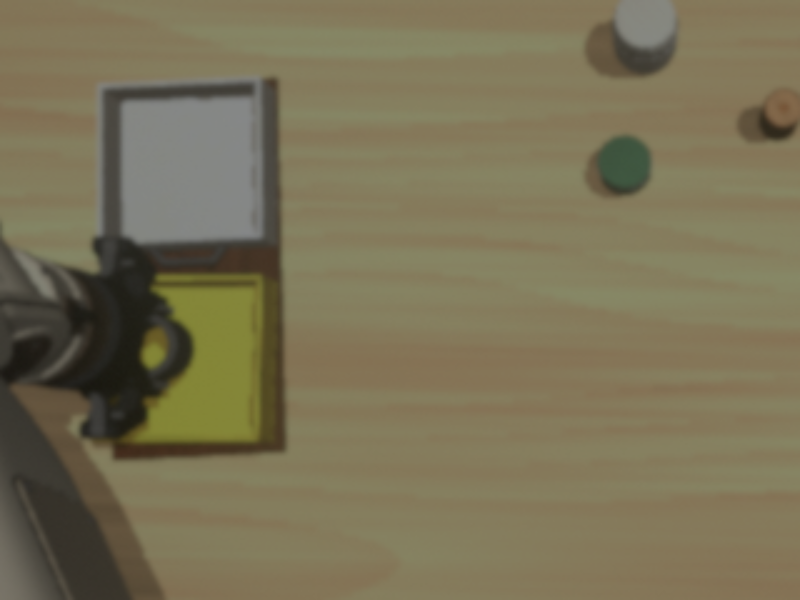

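```bash
python3 - <<'E'
from h import *
m=ctrl.camera_model('wrist'); print(cast(m,[[207,162],[429,157],[428,320]],51).round(1))
E
```

```text
[[504.7 290.   51. ]
 [378.3 287.5  51. ]
 [369.6 391.3  51. ]]
```

Wrist and top casts of the bin agree: x 375–504, y 287–415. Lowering in.

>>> {"api": "servo_tool", "payload": {"deltas": [{"tx": -0.016, "ty": 0.018, "tz": 0.15, "twist": 0, "fingers": 0.4}, {"tx": -0.016, "ty": 0.018, "tz": 0.3, "twist": 0, "fingers": 0.4}, {"tx": -0.016, "ty": 0.018, "tz": 0.45, "twist": 0, "fingers": 0.4}, {"tx": -0.016, "ty": 0.018, "tz": 0.55, "twist": 0, "fingers": 0.4}, {"tx": -0.016, "ty": 0.018, "tz": 0.55, "twist": 0, "fingers": 0.4}, {"tx": -0.016, "ty": 0.018, "tz": 0.55, "twist": 0, "fingers": 0.4}]}}

```text
t: 26.05
position: [441.2, 349.6, 27.5]
ee_rot: [-2.22, 2.221, -0.0]
ft_force: [-0.5, 0.1, -0.9]
finger_gap: 46.6
```

```bash
python3 go.py 439 350.5 20 180
```

```text
t 26.05 pos [441.2 349.6  27.5] yaw 180.0 gap 46.6 F [-0.5  0.1 -0.9] q [ 0.67  0.53 -0.13  0.91 -0.   -0.9 ]
tx ty tz [-0.006  0.015  0.05 ] twist -0.0003 yawerr 0.0
```

>>> {"api": "servo_tool", "payload": {"deltas": [{"tx": 0, "ty": 0.01, "tz": 0.03, "twist": 0, "fingers": 0.4}, {"tx": 0, "ty": 0.01, "tz": 0.048, "twist": 0, "fingers": 0.4}, {"tx": 0, "ty": 0.01, "tz": 0.048, "twist": 0, "fingers": 0.4}, {"tx": 0, "ty": 0.01, "tz": 0.048, "twist": 0, "fingers": 0.4}]}}

```text
t: 26.55
position: [438.8, 349.8, 19.8]
ee_rot: [-2.221, 2.221, 0.0]
ft_force: [-0.6, 0.1, -0.9]
finger_gap: 47.1
```

```bash
python3 go.py 439 350.5 20 180
```

```text
t 26.55 pos [438.8 349.8  19.8] yaw -180.0 gap 47.1 F [-0.6  0.1 -0.9] q [ 0.67  0.54 -0.15  0.89  0.   -0.9 ]
tx ty tz [-0.005 -0.001 -0.001] twist 0.0001 yawerr -0.0
```

>>> {"api": "servo_tool", "payload": {"deltas": [{"tx": 0, "ty": 0, "tz": 0.007, "twist": 0, "fingers": 0.4}, {"tx": 0, "ty": 0, "tz": 0.007, "twist": 0, "fingers": 0.4}, {"tx": 0, "ty": 0, "tz": 0.007, "twist": 0, "fingers": 0.4}]}}

```text
t: 26.92
position: [438.8, 349.8, 19.8]
ee_rot: [-2.221, 2.221, 0.0]
ft_force: [-3.5, -1.3, 5.4]
finger_gap: 46.9
```

Contact: release and lift.

>>> {"api": "servo_tool", "payload": {"deltas": [{"tx": 0, "ty": 0, "tz": 0, "twist": 0, "fingers": 0.65}, {"tx": 0, "ty": 0, "tz": 0, "twist": 0, "fingers": 0.72}, {"tx": 0, "ty": 0, "tz": 0, "twist": 0, "fingers": 0.72}, {"tx": 0, "ty": 0, "tz": 0, "twist": 0, "fingers": 0.72}, {"tx": 0, "ty": 0, "tz": -0.2, "twist": 0, "fingers": 0.72}, {"tx": 0, "ty": 0, "tz": -0.5, "twist": 0, "fingers": 0.72}, {"tx": 0, "ty": 0, "tz": -0.75, "twist": 0, "fingers": 0.72}, {"tx": 0, "ty": 0, "tz": -0.75, "twist": 0, "fingers": 0.72}]}}

```text
t: 27.92
position: [441.0, 351.3, 134.9]
ee_rot: [-2.216, 2.216, -0.001]
ft_force: [0.6, 0.8, 0.6]
finger_gap: 61.7
```

```bash
python3 go.py 647 -117.3 130 180;  python3 - <<'E'
from h import *
m=ctrl.camera_model('wrist'); im=ctrl.snapshot('wrist'); cv2.imwrite('pics/w13.png',im[:,:,::-1])
E
```

```text
t 27.93 pos [441.  351.3 134.9] yaw -180.0 gap 61.7 F [0.6 0.8 0.6] q [ 0.67  0.42 -0.    1.14 -0.   -0.9 ]
tx ty tz [ 3.124 -1.373  0.026] twist 0.0 yawerr -0.0
```

View pics/w13.png

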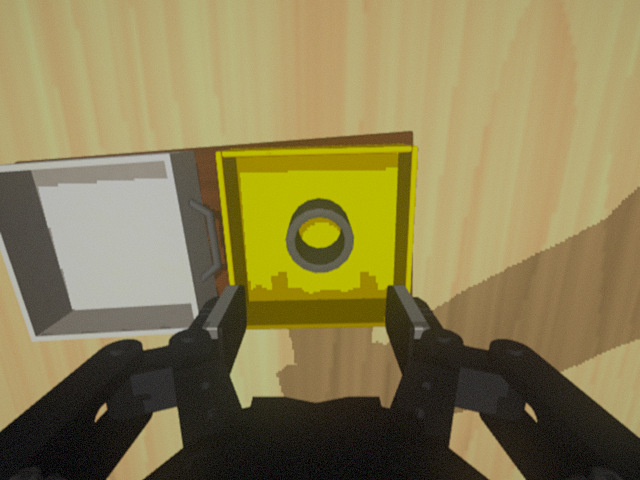

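The coupling stands in the yellow bin, ring at (320,235). Now the offcut.

>>> {"api": "servo_tool", "payload": {"deltas": [{"tx": 1, "ty": -0.4, "tz": 0, "twist": 0, "fingers": 0.7}, {"tx": 1, "ty": -0.4, "tz": 0, "twist": 0, "fingers": 0.7}, {"tx": 1, "ty": -0.4, "tz": 0, "twist": 0, "fingers": 0.7}]}}

```text
t: 28.35
position: [498.2, 196.7, 129.2]
ee_rot: [2.217, -2.221, -0.002]
ft_force: [0.1, 0.7, -0.5]
finger_gap: 60.1
```

>>> {"api": "servo_tool", "payload": {"deltas": [{"tx": 1, "ty": -0.4, "tz": 0, "twist": 0, "fingers": 0.7}, {"tx": 1, "ty": -0.4, "tz": 0, "twist": 0, "fingers": 0.7}, {"tx": 1, "ty": -0.4, "tz": 0, "twist": 0, "fingers": 0.7}]}}

```text
t: 28.72
position: [558.4, 46.6, 129.1]
ee_rot: [2.217, -2.222, -0.003]
ft_force: [-0.8, 1.5, 0.6]
finger_gap: 59.8
```

>>> {"api": "servo_tool", "payload": {"deltas": [{"tx": 0.9, "ty": -0.5, "tz": 0, "twist": 0, "fingers": 0.7}, {"tx": 0.9, "ty": -0.5, "tz": 0, "twist": 0, "fingers": 0.7}, {"tx": 0.9, "ty": -0.5, "tz": 0, "twist": 0, "fingers": 0.7}, {"tx": 0.9, "ty": -0.5, "tz": 0, "twist": 0, "fingers": 0.7}]}}

```text
t: 29.22
position: [633.3, -87.8, 128.4]
ee_rot: [2.216, -2.224, -0.004]
ft_force: [-0.1, 0.4, -0.7]
finger_gap: 59.6
```

```bash
python3 go.py 647 -117.3 130 180
```

```text
t 29.23 pos [633.3 -87.8 128.4] yaw 179.8 gap 59.6 F [-0.1  0.4 -0.7] q [-0.14  0.58  0.24  1.24 -0.   -1.7 ]
tx ty tz [ 0.196 -0.092 -0.011] twist -0.0012 yawerr 0.2
```

>>> {"api": "servo_tool", "payload": {"deltas": [{"tx": 0.19, "ty": -0.1, "tz": 0.1, "twist": 0, "fingers": 0.7}, {"tx": 0.19, "ty": -0.1, "tz": 0.25, "twist": 0, "fingers": 0.7}, {"tx": 0.19, "ty": -0.1, "tz": 0.25, "twist": 0, "fingers": 0.7}, {"tx": 0.19, "ty": -0.1, "tz": 0.25, "twist": 0, "fingers": 0.7}]}}

```text
t: 29.72
position: [648.4, -112.8, 93.6]
ee_rot: [2.223, -2.22, -0.001]
ft_force: [0.0, 0.4, -0.2]
finger_gap: 59.7
```

```bash
python3 go.py 648 -116.5 20 180;  python3 - <<'E'
from h import *
m=ctrl.camera_model('wrist'); im=ctrl.snapshot('wrist'); cv2.imwrite('pics/w14.png',im[:,:,::-1])
print(proj(m,[[648,-116.5,50]]))
E
```

```text
t 29.73 pos [ 648.4 -112.8   93.6] yaw -179.9 gap 59.7 F [ 0.   0.4 -0.2] q [-0.17  0.64  0.25  1.19  0.   -1.74]
tx ty tz [0.025 0.002 0.491] twist 0.0004 yawerr -0.1
[[315.11853977 256.32833881]]
```

View pics/w14.png

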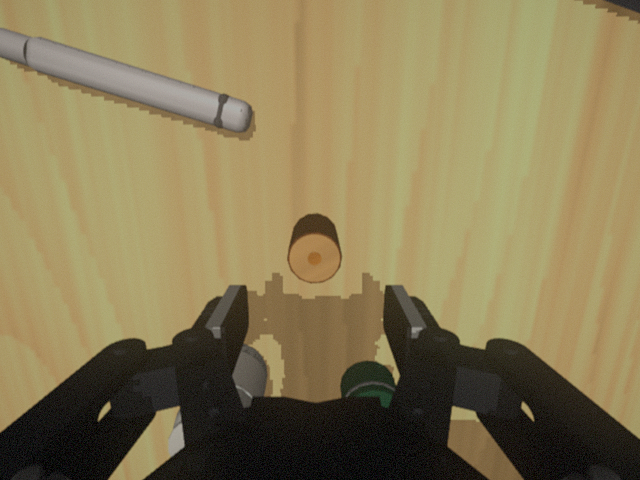

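The offcut's top is at (315,258), as predicted. Descending.

>>> {"api": "servo_tool", "payload": {"deltas": [{"tx": 0.015, "ty": 0, "tz": 0.2, "twist": 0, "fingers": 0.7}, {"tx": 0.015, "ty": 0, "tz": 0.35, "twist": 0, "fingers": 0.7}, {"tx": 0.015, "ty": 0, "tz": 0.51, "twist": 0, "fingers": 0.7}, {"tx": 0.015, "ty": 0, "tz": 0.51, "twist": 0, "fingers": 0.7}, {"tx": 0.015, "ty": 0, "tz": 0.51, "twist": 0, "fingers": 0.7}]}}

```text
t: 30.4
position: [649.8, -116.0, 18.8]
ee_rot: [-2.221, 2.22, -0.003]
ft_force: [-0.1, 0.3, 0.2]
finger_gap: 60.0
```

```bash
python3 go.py 648 -116.5 14 180
```

```text
t 30.4 pos [ 649.8 -116.    18.8] yaw -180.0 gap 60.0 F [-0.1  0.3  0.2] q [-0.18  0.7   0.17  1.03 -0.   -1.75]
tx ty tz [0.003 0.012 0.032] twist 0.0001 yawerr -0.0
```

>>> {"api": "servo_tool", "payload": {"deltas": [{"tx": 0.003, "ty": 0.01, "tz": 0.03, "twist": 0, "fingers": 0.7}, {"tx": 0.003, "ty": 0.01, "tz": 0.03, "twist": 0, "fingers": 0.45}, {"tx": 0.003, "ty": 0.01, "tz": 0.03, "twist": 0, "fingers": 0.25}, {"tx": 0.003, "ty": 0.01, "tz": 0.03, "twist": 0, "fingers": 0.25}, {"tx": 0.003, "ty": 0.01, "tz": 0.03, "twist": 0, "fingers": 0.25}, {"tx": 0.003, "ty": 0.01, "tz": 0.03, "twist": 0, "fingers": 0.25}], "force": 40}}

```text
t: 31.15
position: [647.7, -116.8, 13.3]
ee_rot: [-2.221, 2.221, -0.001]
ft_force: [-0.7, 0.1, 4.6]
finger_gap: 31.5
```

```bash
python3 go.py 592 358 110 184
```

```text
t 31.15 pos [ 647.7 -116.8   13.3] yaw 180.0 gap 31.5 F [-0.7  0.1  4.6] q [-0.18  0.71  0.16  1.02 -0.   -1.75]
tx ty tz [-3.165  0.371 -0.646] twist -0.0222 yawerr 4.0
```

>>> {"api": "servo_tool", "payload": {"deltas": [{"tx": 0, "ty": 0, "tz": -0.2, "twist": 0, "fingers": 0.25}, {"tx": 0, "ty": 0, "tz": -0.5, "twist": 0, "fingers": 0.25}, {"tx": 0, "ty": 0, "tz": -0.8, "twist": 0, "fingers": 0.25}, {"tx": 0, "ty": 0, "tz": -0.8, "twist": 0, "fingers": 0.25}, {"tx": -0.3, "ty": 0.2, "tz": -0.8, "twist": 0, "fingers": 0.25}, {"tx": -1, "ty": 0.3, "tz": -0.8, "twist": 0, "fingers": 0.25}, {"tx": -1, "ty": 0.3, "tz": -0.8, "twist": 0, "fingers": 0.25}, {"tx": -1, "ty": 0.3, "tz": -0.8, "twist": 0, "fingers": 0.25}]}}

```text
t: 32.15
position: [600.7, 36.6, 131.1]
ee_rot: [2.226, -2.214, -0.004]
ft_force: [0.0, 0.1, 0.4]
finger_gap: 31.0
```

>>> {"api": "servo_tool", "payload": {"deltas": [{"tx": -1, "ty": 0, "tz": 0, "twist": -0.02, "fingers": 0.25}, {"tx": -1, "ty": 0, "tz": 0, "twist": -0.02, "fingers": 0.25}, {"tx": -1, "ty": 0, "tz": 0, "twist": -0.02, "fingers": 0.25}]}}

```text
t: 32.52
position: [601.9, 185.4, 131.2]
ee_rot: [2.292, -2.147, -0.001]
ft_force: [0.4, 0.1, -0.1]
finger_gap: 31.2
```

```bash
python3 go.py 592 358 110 184
```

```text
t 32.52 pos [601.9 185.4 131.2] yaw -176.3 gap 31.2 F [ 0.4  0.1 -0.1] q [ 0.3   0.55  0.21  1.23  0.   -1.34]
tx ty tz [-1.152 -0.009  0.141] twist -0.0015 yawerr 0.3
```

>>> {"api": "servo_tool", "payload": {"deltas": [{"tx": -1, "ty": 0, "tz": 0.1, "twist": 0, "fingers": 0.25}, {"tx": -1, "ty": 0, "tz": 0.1, "twist": 0, "fingers": 0.25}, {"tx": -1, "ty": 0, "tz": 0.1, "twist": 0, "fingers": 0.25}, {"tx": -1, "ty": 0, "tz": 0.1, "twist": 0, "fingers": 0.25}]}}

```text
t: 33.02
position: [592.3, 333.7, 115.7]
ee_rot: [2.29, -2.146, -0.0]
ft_force: [0.0, -0.6, -0.4]
finger_gap: 31.1
```

```bash
python3 go.py 592 358 80 184;  python3 - <<'E'
from h import *
m=ctrl.camera_model('wrist'); im=ctrl.snapshot('wrist'); cv2.imwrite('pics/w15.png',im[:,:,::-1])
print(proj(m,[[653.6,428.4,51],[522.4,419,51],[529.4,288.7,51],[661.3,297,51]]).round())
E
```

```text
t 33.02 pos [592.3 333.7 115.7] yaw -176.3 gap 31.1 F [ 0.  -0.6 -0.4] q [ 0.51  0.67  0.37  1.27 -0.   -1.12]
tx ty tz [-0.162 -0.009  0.238] twist -0.0016 yawerr 0.3
[[220. 372.]
 [405. 370.]
 [423. 186.]
 [204. 186.]]
```

View pics/w15.png

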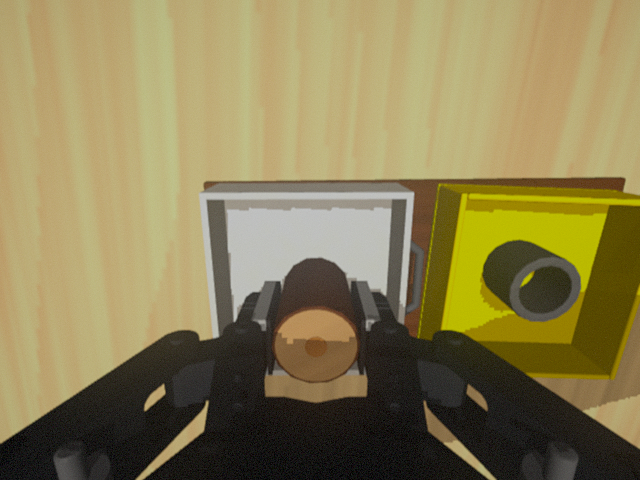

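```bash
python3 - <<'E'
from h import *
m=ctrl.camera_model('wrist'); P=cast(m,[[203,196],[412,194]],51); print(P.round(1), np.linalg.norm(P[0]-P[1]))
E
```

```text
[[662.6 301.5  51. ]
 [535.8 292.4  51. ]] 127.16954096856266
```

>>> {"api": "servo_tool", "payload": {"deltas": [{"tx": -0.165, "ty": -0.01, "tz": 0.15, "twist": 0, "fingers": 0.25}, {"tx": -0.165, "ty": -0.01, "tz": 0.3, "twist": 0, "fingers": 0.25}, {"tx": -0.165, "ty": -0.01, "tz": 0.45, "twist": 0, "fingers": 0.25}, {"tx": -0.165, "ty": -0.01, "tz": 0.55, "twist": 0, "fingers": 0.25}, {"tx": -0.165, "ty": -0.01, "tz": 0.57, "twist": 0, "fingers": 0.25}, {"tx": -0.165, "ty": -0.01, "tz": 0.57, "twist": 0, "fingers": 0.25}]}}

```text
t: 33.83
position: [593.5, 357.3, 32.7]
ee_rot: [-2.289, 2.151, -0.001]
ft_force: [0.1, 0.6, -0.1]
finger_gap: 31.2
```

```bash
python3 go.py 593.5 360 23.5 184
```

```text
t 33.83 pos [593.5 357.3  32.7] yaw -176.5 gap 31.2 F [ 0.1  0.6 -0.1] q [ 0.54  0.75  0.3   1.12 -0.   -1.09]
tx ty tz [-0.018 -0.001  0.061] twist -0.0025 yawerr 0.5
```

>>> {"api": "servo_tool", "payload": {"deltas": [{"tx": -0.012, "ty": 0, "tz": 0.04, "twist": 0, "fingers": 0.25}, {"tx": -0.012, "ty": 0, "tz": 0.06, "twist": 0, "fingers": 0.25}, {"tx": -0.012, "ty": 0, "tz": 0.06, "twist": 0, "fingers": 0.25}, {"tx": -0.012, "ty": 0, "tz": 0.06, "twist": 0, "fingers": 0.25}]}}

```text
t: 34.33
position: [592.7, 359.9, 23.3]
ee_rot: [-2.29, 2.15, -0.0]
ft_force: [0.3, -0.5, 0.8]
finger_gap: 31.0
```

```bash
python3 go.py 593.5 360 23.5 184
```

```text
t 34.33 pos [592.7 359.9  23.3] yaw -176.4 gap 31.0 F [ 0.3 -0.5  0.8] q [ 0.55  0.76  0.29  1.1   0.   -1.09]
tx ty tz [-0.    -0.005 -0.001] twist -0.0021 yawerr 0.4
```

>>> {"api": "servo_tool", "payload": {"deltas": [{"tx": 0, "ty": 0, "tz": 0.006, "twist": 0, "fingers": 0.25}, {"tx": 0, "ty": 0, "tz": 0.006, "twist": 0, "fingers": 0.25}, {"tx": 0, "ty": 0, "tz": 0.006, "twist": 0, "fingers": 0.25}]}}

```text
t: 34.7
position: [592.8, 359.9, 23.3]
ee_rot: [-2.29, 2.15, 0.0]
ft_force: [-1.9, -0.2, 6.4]
finger_gap: 31.1
```

Contact: release, lift and move clear.

>>> {"api": "servo_tool", "payload": {"deltas": [{"tx": 0, "ty": 0, "tz": 0, "twist": 0, "fingers": 0.45}, {"tx": 0, "ty": 0, "tz": 0, "twist": 0, "fingers": 0.6}, {"tx": 0, "ty": 0, "tz": 0, "twist": 0, "fingers": 0.6}, {"tx": 0, "ty": 0, "tz": 0, "twist": 0, "fingers": 0.6}, {"tx": 0, "ty": 0, "tz": -0.2, "twist": 0, "fingers": 0.6}, {"tx": 0, "ty": 0, "tz": -0.5, "twist": 0, "fingers": 0.6}, {"tx": 0, "ty": 0, "tz": -0.9, "twist": 0, "fingers": 0.6}, {"tx": 0, "ty": 0, "tz": -0.9, "twist": 0, "fingers": 0.6}]}}

```text
t: 35.7
position: [596.1, 361.7, 164.8]
ee_rot: [-2.281, 2.142, -0.006]
ft_force: [0.8, 0.3, -0.5]
finger_gap: 51.2
```

>>> {"api": "servo_tool", "payload": {"deltas": [{"tx": 0, "ty": 1, "tz": -0.3, "twist": 0, "fingers": 0.6}, {"tx": 0, "ty": 1, "tz": -0.3, "twist": 0, "fingers": 0.6}, {"tx": 0, "ty": 1, "tz": -0.3, "twist": 0, "fingers": 0.6}, {"tx": 0, "ty": 1, "tz": -0.3, "twist": 0, "fingers": 0.6}]}}

```text
t: 36.2
position: [441.3, 350.4, 203.1]
ee_rot: [-2.292, 2.147, -0.0]
ft_force: [0.4, -0.1, -0.4]
finger_gap: 51.5
```

>>> {"api": "servo_tool", "payload": {"deltas": [{"tx": 0, "ty": 1, "tz": 0, "twist": 0, "fingers": 0.6}, {"tx": 0, "ty": 1, "tz": 0, "twist": 0, "fingers": 0.6}, {"tx": 0, "ty": 1, "tz": 0, "twist": 0, "fingers": 0.6}, {"tx": 0, "ty": 1, "tz": 0, "twist": 0, "fingers": 0.6}, {"tx": 0, "ty": 1, "tz": 0, "twist": 0, "fingers": 0.6}]}}

```text
t: 36.83
position: [294.6, 341.3, 202.0]
ee_rot: [-2.289, 2.151, -0.001]
ft_force: [-0.0, 0.3, 0.2]
finger_gap: 51.0
```

```bash
python3 - <<'E'
from h import *
for n in ('top','scene'):
    im=ctrl.snapshot(n); cv2.imwrite(f'pics/end_{n}.png',im[:,:,::-1])
print(ctrl.state()['t'])
m=ctrl.camera_model('top'); im=cv2.imread('pics/end_top.png')
cv2.imwrite('pics/end_tray.png',cv2.resize(im[160:320,420:560],None,fx=3.5,fy=3.5,interpolation=cv2.INTER_CUBIC))
E
```

```text
36.925
```

View pics/end_top.png

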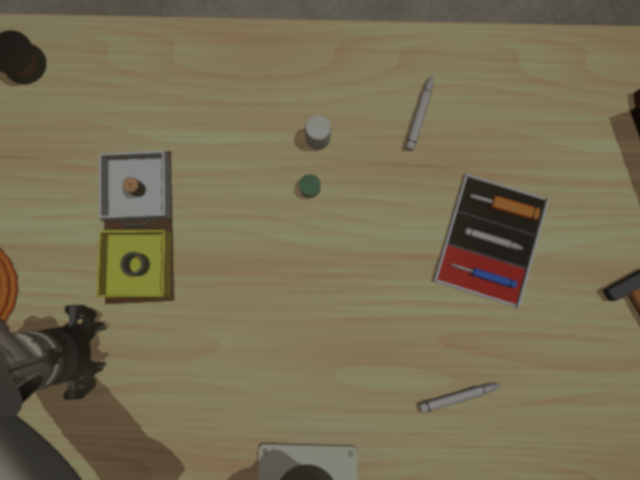

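View pics/end_scene.png

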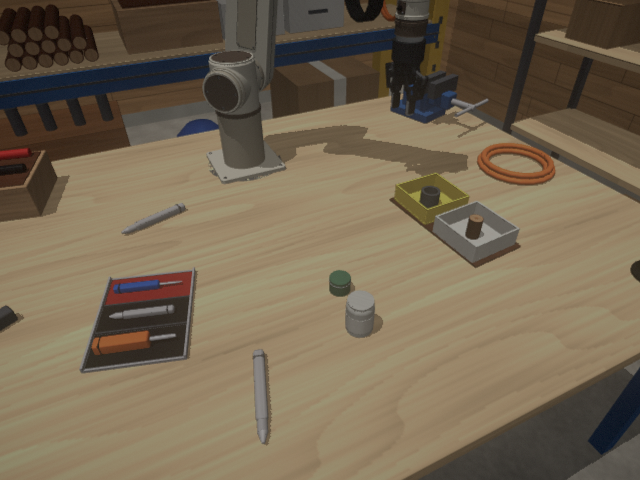

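View pics/end_tray.png

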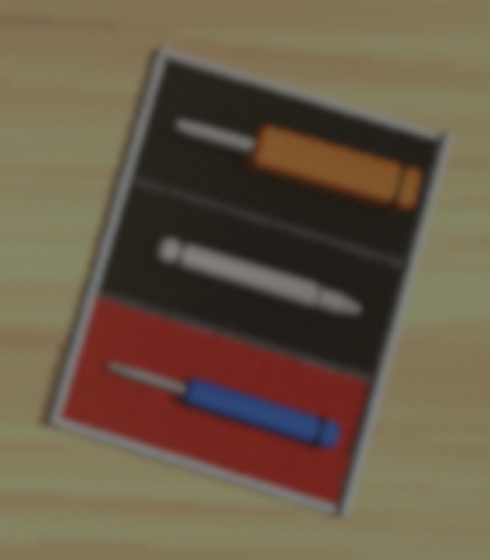

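The final pictures show everything in place: scriber in red, punch in the middle and driver in the third bay, coupling at (135,264) in the yellow bin, and offcut at (133,186) in the white box. The tin (310,186) and paint can (318,131) have not moved, and the arm is clear.

```bash
python3 -c "
from plant import ctrl
print(ctrl.hand_in())"
```

```text
the job is handed in; nothing more can be done
None
```

The job is done and handed in at about 37 s of the 115 s allowed. I laid the tools lengthwise in the tray in the order asked: scriber in the red bay, the small 120 mm punch in the middle bay, and the screwdriver in the third. The coupling stands in the yellow bin and the wood offcut in the white drawer box.

I let go of the punch, driver, coupling and offcut at about 4–6 N of contact. The scriber showed no clear contact; I let it go within about 1 mm of the tray floor.

- **Final checks:** The last top and scene pictures show all five things inside their places. The tin, the paint can and the two larger punches have not moved, and the gripper is clear.
- **Forces:** The readings I saw at the end of each move stayed under 7 N.
- **Disagreements:** The top and wrist cameras differed by 2–5 mm on the coupling and the white box. I used values between the two, and no check failed.

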